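Clear the gold-testing bench

ROBOT

A 6-joint arm with a two-finger parallel gripper is mounted at the origin on a cart in front of the work surface, level with it; the furniture and walls round the work are solid. World frame = base frame: x ahead of the robot, y to its left, z up, the work surface at z = 0. Lengths are in m, angles in rad, forces in N, time in s.
With the tool pointing down it reaches from about 0.425 to 0.95 m from the base axis. Payload 3.5 kg.
Tool frame: the origin (TCP) lies at the very end of the fingers, on their centre line; the grasp point (between the pads) lies 19 mm behind it; z points along the fingers, y is the direction in which the jaws open and shut (so a half turn about z gives the same grasp; the last joint's range is limited). The gripper opens to 85 mm and grips with 20 to 120 N. Pads are 22 mm wide; open, the fingers measure 114 mm over their backs; the gripper's body (76 mm by 85 mm) begins 54 mm behind the grasp point. The pads swing forward as they close: fully open they stand 13 mm farther back than shut.
Start: joints at [-1.494, 0.286, 1.577, -0, 1.279, -0.15], TCP at [0.152, -0.658, 0.231] pointing down, gripper open.
Joint ranges: [-2.77, 2.77], [-0.9, 2.22], [0.21, 2.48], [-1.53, 4.67], [0.24, 2.81], [-2.84, 2.84]. Speed limits (rad/s): [2.79, 2.79, 3.14, 3.14, 3.14, 3.14].

INTERFACE

Orientations are given as a unit quaternion [x, y, z, w].
In Python, from cell import * gives the robot as it stands. The module is installed in compiled form; this text tells all that it offers.
- The arm moves only by the shell command python3 -m crank 'ROWS' [FORCE]. ROWS is JSON, a list of rows, each a list of 7 numbers: the shift along the tool's x, y, z in m, then the turn, a rotation vector about the tool's x, y, z in degrees, then the finger opening in m, from 0 to 0.0854. A call has 1 to 8 rows; each row is the pose to reach, as a shift and turn from the pose commanded when the call began, along the tool's axes at that moment; what a row does not reach only later rows make up. A row lasts 1/10 s, in which the tool goes at most 50 mm and 8.59 degrees, less where a joint would pass 70% of its speed; a pose out of reach is approached as far as the arm can. A call with a gripper value outside its range is refused whole. The fingers move at their own pace and stop on an object; FORCE is the grip in N (left out, the last holds). Time passes only in rows, so rows that repeat a pose let the fingers close. It gives the time, the measured TCP pose, the force and the opening at its end, in the units of the state.
- sense(): the state, without advancing time (a new reading comes with each control period).
- grab_frame(name): name is "side" or "top"; returns a dict with "img" (420x560x3 uint8, red, green, blue), "range_z" (420x560 float32, m along the optical axis (not along the pixel's ray), 0 where there is no reading), "vfov" (degrees; the focal length in pixels is half the picture's height over the tangent of half this angle, whatever the lens; pixels are square), "cx", "cy" (the principal point, pixels), "rvec" (rotation vector, rad) and "tvec" (3), from world to camera coordinates, as OpenCV has them. Camera axes: x right, y down, z forward; pixel columns grow to the right and rows downward; lengths in m; the calibration is good to about 2 mm. A picture is of the moment at which its call begins.
- sign_off(): hands the job in, once; it reports no verdict.
The state is a dict: "clock": time; "qpos": joint angles; "qd": joint speeds; "tau": joint torques, N m; "tool_pos": TCP position; "eef_rot": TCP orientation; "contact_force": force on the tool from outside, world axes, zero at the start; "torque": the same for the moment, N m; "gripper_width": finger opening in m.
Only numpy, scipy, OpenCV 4.12 (cv2) and the standard library are available. Lean on these libraries where they do the work, as an engineer would, in place of code of your own. Each camera call takes 0.05 s, during which the arm holds its last target.

TASK

Clear up after the gold test: from the things lying on the right-hand part of the bench, put the black touchstone, the loupe and the brass weight back into the foam of the kit tray, each fully down in the cut-out made for it. Lay the small loose cluster of gold ear studs flat in the free half of the blue tray, and the loose green, white and red bead bar flat in the free half of the white tray. Let go of everything and leave it lying still.

Things in the scene. Friction and masses are not known exactly. Their poses are not given: they have to be found in the camera images.
- touchstone_center (a point): Centre of the loose touchstone, a flat black, brown-mottled slab 40 x 64 x 11 mm, long axis y; grasp across x. Its cut-out in the kit tray, nearest the robot, is 52 x 76 mm (tray x, y), centre at tray x = -66, y = -6 mm; the stone's long axis lies along tray y, either way round.
- loupe_case (a point): Centre of the black case (20 x 32 mm in x, y; 18 high) of the loose loupe, 9.5 mm above its underside; its round silver lens ring, 28 mm wide, is centred 30 mm off along +y. Grasp the case across x. In the kit tray's middle, keyhole-shaped cut-out the case centre belongs at tray x = +6, y = -6 mm, the ring towards tray +y in the 40 mm wide end. Play 6 mm all round.
- weight_center (a point): Centre of the loose brass weight, 16 mm above its underside: upright cylinder 22 mm across, 23 high, under a knob, 32 high in all. Grasp the cylinder with the fingertips 7 to 9 mm above its underside. Its cut-out is the far one in the kit tray, centre at tray x = +74, y = -6 mm: a round seat 34 mm across, floor 5 mm above the tray's underside, 3 mm below the trough; it stands upright there.
- studs_center (a point): Centre of the small loose cluster of gold ear studs, 30 x 37 mm seen from above (solid part 26 x 33 mm), 15 mm high; this point is 7.5 mm above its underside. Grasp across x, the short way. (A larger cluster already lies in the blue tray.)
- bead_bar_center (a point): Centre of the loose enamelled bead bar with green, white and red beads: 11 x 50 x 11 mm, long axis y, lying flat. Grasp across x. (A salmon and a brown bead bar already lie in the white tray.)
- kit_tray: Fixed tray 238 x 106 mm (x, y), 22 high, charcoal foam (top at z = 20 mm) with three cut-outs down to a green floor at z = 8 mm. Origin: centre of its underside; +x, the long axis, points away from the robot. A dark finger trough 30 mm wide, as deep, runs along y = -6 mm from x = -114 to +114 mm through all cut-outs: fingers that close along tray x fit beside each part.
- blue_tray: Fixed open blue tray, 150 x 110 mm (x, y), walls 4 mm thick, rim 23 mm high, inner floor 4 mm above its underside. Origin: centre of its underside; +x points away from the robot. The half towards -x, nearer the robot, is free (its middle is x = -37 mm, y = 0); a large cluster of gold ear studs lies in the other half.
- white_tray: Fixed open white tray, same size and axes as the blue one. The half towards -x, nearer the robot, is free (its middle is x = -37 mm, y = 0); two bead bars lie across the other half.

How it is judged:
By the outcome, as a careful person would: the job done as asked, in the order asked, and still so for the second after the job is handed in, with the robot touching nothing.
It also fails if it takes over 144 s, if anything falls off the work surface, if the arm or the gripper's body presses on something with over 40 N, if the wrist force passes 120 N, or if a joint passes its speed limit or range.

## Working session

There is one attempt and no reset: what is moved stays moved. The work goes in short steps, Python scripts to look and compute and a shell command to move; the robot and the scene stay as the last step left them, time stands still between calls to the robot, and variables do not carry over. Pictures are saved under pics/ and viewed, and the job is handed in when it is done.

```bash
mkdir -p pics
cat > h.py <<'E'
from cell import *
import numpy as np, cv2
from scipy.spatial.transform import Rotation as R
def shot(n,f):
    d=grab_frame(n); cv2.imwrite(f'pics/{f}.png',d['img'][...,::-1]); np.save(f'pics/{f}.npy',d,allow_pickle=True); return d
def load(f): return np.load(f'pics/{f}.npy',allow_pickle=True).item()
def cam(d):
    f=d['img'].shape[0]/2/np.tan(np.radians(d['vfov'])/2)
    return f,cv2.Rodrigues(np.array(d['rvec'],float))[0],np.array(d['tvec'],float).ravel()
def cloud(d):
    f,r,t=cam(d); z=d['range_z'].astype(float); v,u=np.indices(z.shape)
    p=np.stack([(u-d['cx'])/f*z,(v-d['cy'])/f*z,z],-1)
    w=(p-t)@r; w[z==0]=np.nan; return w
def ray(d,u,v,z):
    f,r,t=cam(d); c=-r.T@t; k=r.T@np.array([(u-d['cx'])/f,(v-d['cy'])/f,1]); return c+k*(z-c[2])/k[2]
def proj(d,p):
    f,r,t=cam(d); q=r@np.array(p)+t; return q[0]/q[2]*f+d['cx'],q[1]/q[2]*f+d['cy']
def crop(f,u0,u1,v0,v1,s,out):
    i=cv2.imread(f'pics/{f}.png')[v0:v1,u0:u1]; cv2.imwrite(f'pics/{out}.png',cv2.resize(i,None,fx=s,fy=s,interpolation=cv2.INTER_CUBIC))
def st():
    s=sense(); print(s['clock'],np.round(s['tool_pos'],4),np.round(R.from_quat(s['eef_rot']).as_matrix(),3).tolist(),np.round(s['qpos'],3),np.round(s['contact_force'],1),s['gripper_width']); return s
E
python3 - <<'E'
from h import *
for n in('top','side'):
    d=shot(n,n+'0'); f,r,t=cam(d); print(n,f,d['cx'],d['cy'],-r.T@t,r[2])
st()
E
```

```text
top 405.1109723365956 275.2179543089701 208.22134382954897 [0.32531715 0.01544359 1.07975895] [ 0.18657067  0.01576181 -0.9823151 ]
side 495.815537479447 277.7696378221085 203.62003407861232 [-0.10357028  0.97079119  0.88129477] [ 0.42546016 -0.6809206  -0.59609629]
0.1 [ 0.1518 -0.6571  0.23  ] [[0.974, 0.225, -0.0], [0.225, -0.974, 0.002], [0.0, -0.002, -1.0]] [-1.494  0.287  1.578 -0.     1.279 -0.15 ] [-0.6  0.1  0.7] 0.08554085948444448
```

View pics/top0.png

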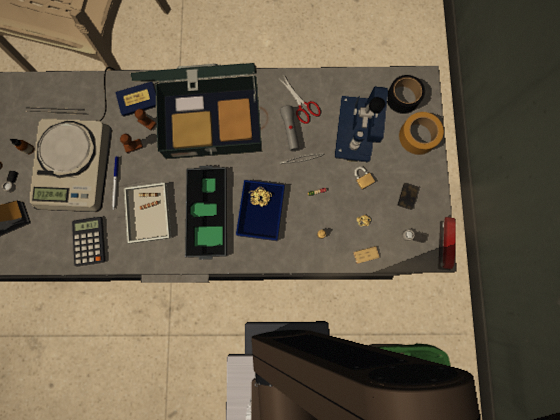

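View pics/side0.png

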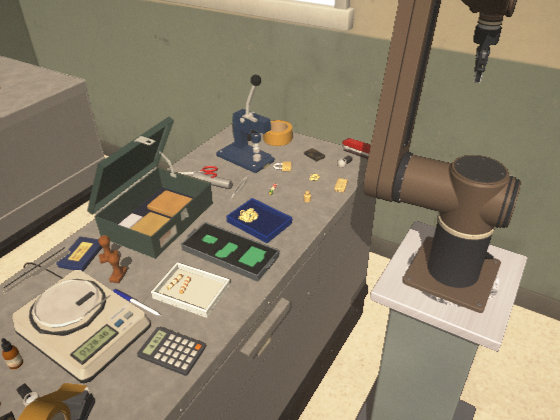

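Run:
```python
from h import *
crop('top0',290,450,160,280,5,'c1'); crop('top0',115,295,155,275,4,'c2')
d=load('top0')
for u,v in [(408,195),(410,235),(364,220),(318,191),(322,233),(365,178),(367,255)]: print(u,v,ray(d,u,v,0.01),cloud(d)[v,u])
```

```text
408 195 [ 0.56150281 -0.32475332  0.01      ] [ 0.56072051 -0.32362652  0.01354327]
410 235 [ 0.45337116 -0.32281696  0.01      ] [ 0.45308318 -0.32205624  0.01240579]
364 220 [ 0.49445635 -0.2036925   0.01      ] [ 0.49422254 -0.20338958  0.01147875]
318 191 [ 0.57487894 -0.08340074  0.01      ] [ 0.57507856 -0.0834798   0.00914431]
322 233 [ 0.46050211 -0.09109534  0.01      ] [ 0.45797795 -0.08910605  0.02997445]
365 178 [ 0.60987066 -0.21175562  0.01      ] [ 0.60965344 -0.21158218  0.01081664]
367 255 [ 0.40158402 -0.20721817  0.01      ] [ 0.40157415 -0.20718935  0.01013845]
```

View pics/c1.png

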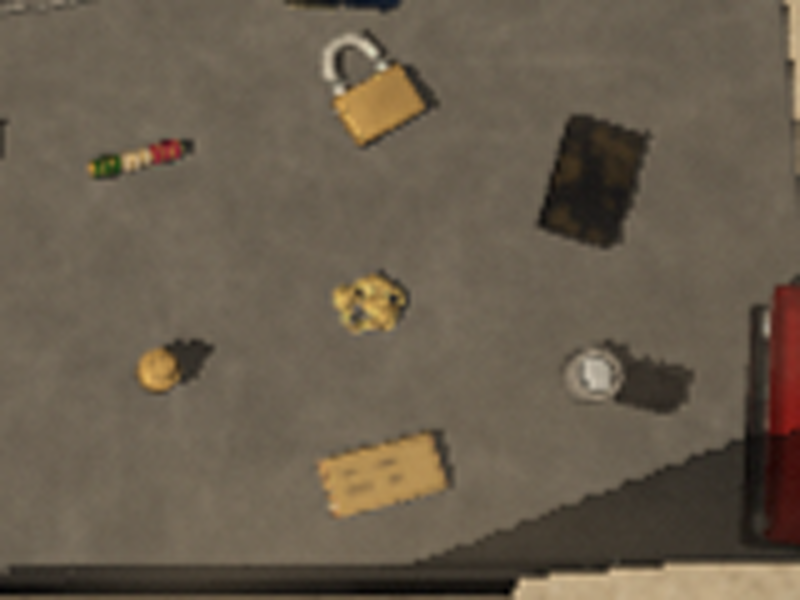

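View pics/c2.png

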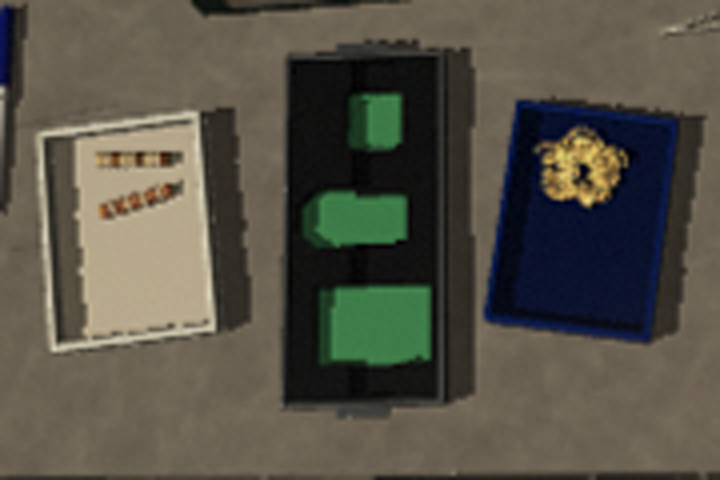

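Run:
```python
from h import *
d=load('top0'); w=cloud(d); 
flat=w[240:262,280:345].reshape(-1,3); print('table z',np.nanmedian(flat[:,2]),np.nanstd(flat[:,2]))
np.set_printoptions(linewidth=250)
def hm(v0,v1,u0,u1): print(v0,u0); print(np.round(w[v0:v1,u0:u1,2]*1000).astype(int))
hm(226,248,400,432)
hm(180,212,394,424)
```

```text
table z -0.00016428781536055522 0.0020208025763135246
226 400
[[                   3                    2                    0                   -1                    2                   -1                   -2                    0                   -1                    3                    0
                     1                    1                   -2                   -1                   -4                   -4                    2                   -3                   -1                    1                    0
                     3                    1                    4                   -1                    2                    0                   -1                    0                    2                    1]
 [                  -3                    2                   -2                    2                   -1                    0                    1                    2                   -2                   -1                    2
                    -2                    1                   -1                   -1                    0                    
[... 28227 characters left out ...]
1]
 [                  -2                    1                    1 -9223372036854775808                    1                    2                    0                    3                    0                    0                    1
                     0                    5                   -3                    1                    0                    2                    0                    2                    2                   -2                    3
                     4                    4                    0                   -2                    4                    1                    0                    1]]<stdin>:5: RuntimeWarning: invalid value encountered in cast
```

Run:
```python
from h import *
crop('top0',395,440,180,250,11,'c3'); crop('top0',300,380,175,245,9,'c4');crop('side0',270,370,130,210,8,'c5')
```

```text
(no output)
```

View pics/c3.png

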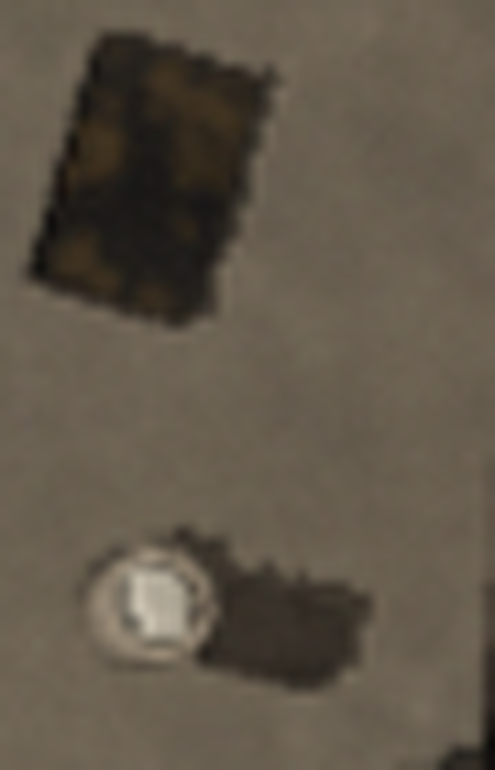

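View pics/c4.png

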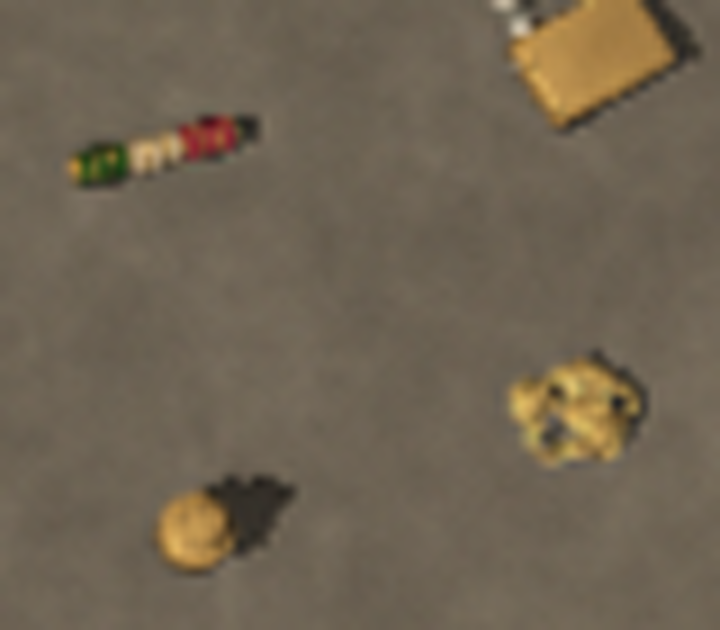

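View pics/c5.png

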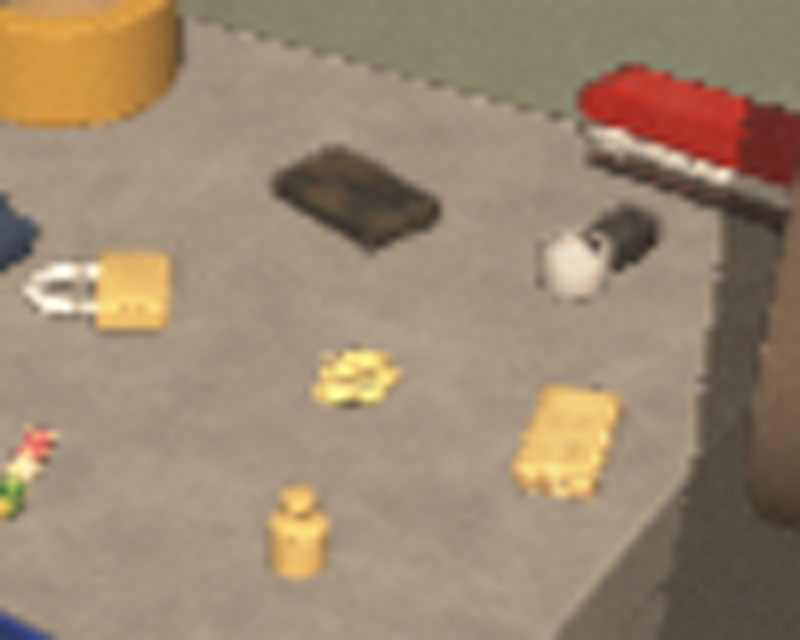

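Run:
```python
from h import *
d=load('top0'); w=cloud(d)
def obj(name,v0,v1,u0,u1,zmin,ztop,extra=0):
    m=np.zeros(w.shape[:2],bool); m[v0:v1,u0:u1]=w[v0:v1,u0:u1,2]>zmin
    n,l,s,c=cv2.connectedComponentsWithStats(m.astype(np.uint8),connectivity=8); k=1+np.argmax(s[1:,4]); vs,us=np.where(l==k)
    # pixel corners projected on top plane
    P=np.array([ray(d,u,v,ztop)[:2] for u,v in zip(us,vs)])
    (c,sz,a)=cv2.minAreaRect((P*1000).astype(np.float32)); q=cv2.boxPoints((c,sz,a))
    print(name,len(us),'box c',np.round(c,1),'size',np.round(sz,1),'a',round(a,1),'mean',np.round(P.mean(0)*1000,1),'px',us.mean(),vs.mean())
    e=np.linalg.eigh(np.cov(P.T))[1][:,1]; print('   principal ang deg (from y)',np.degrees(np.arctan2(-e[0],e[1])))
obj('stone',180,212,390,428,.006,.011)
obj('loupe all',226,248,398,432,.006,.018)
obj('loupe case',226,248,413,432,.012,.018)
obj('weight',222,245,310,335,.012,.023)
obj('knob',222,245,310,335,.026,.032)
obj('studs',208,232,350,378,.006,.010)
obj('bead',182,200,300,332,.0045,.006)
obj('kit',160,260,180,232,.016,.02)
obj('blue',175,245,230,290,.017,.023)
obj('white',178,246,120,176,.017,.023)
```

```text
stone 352 box c [ 558.6 -324.1] size [40.9 64.6] a 71.5 mean [ 558.5 -324.4] px 408.03977272727275 196.0369318181818
   principal ang deg (from y) 71.25684897824209
loupe all 197 box c [ 450.6 -330.5] size [62.5 28. ] a 82.3 mean [ 449.2 -329.4] px 413.5989847715736 236.2030456852792
   principal ang deg (from y) -12.623208245436777
loupe case 94 box c [ 446.4 -343.2] size [35.3 19.4] a 75.1 mean [ 446.6 -344. ] px 419.27659574468083 237.13829787234042
   principal ang deg (from y) -13.681809795188132
weight 55 box c [457.6 -88.5] size [18.3 18.6] a 88.5 mean [457.4 -88.9] px 321.6727272727273 233.56363636363636
   principal ang deg (from y) -42.78372495371072
knob 21 box c [457.7 -88.9] size [10.4 10.6] a 88.5 mean [457.7 -88.9] px 322.0 233.0
   principal ang deg (from y) 55.46808471915689
studs 75 box c [ 494.5 -202.5] size [34.5 27. ] a 89.5 mean [ 493.5 -203.3] px 363.8666666666667 220.37333333333333
   principal ang deg (from y) -7.77536812842649
bead 70 box c [574.4 -80.8] size [11.9 50.2] a 10.3 mean [574.3 -81. ] px 316.98571428571427 191.57142857142858
   principal ang deg (from y) 12.651467141998216
kit 2084 box c [519.6 218. ] size [252.6 108.1] a 1.2 mean [525.6 220.8] px 204.676103646833 209.57725527831093
   principal ang deg (from y) 90.41389300386126
blue 391 box c [523.1  71.9] size [111.2 151.2] a 82.2 mean [522.4  72.2] px 260.2506393861893 209.91304347826087
   principal ang deg (from y) 82.77810529533527
white 412 box c [518.6 375.7] size [151.3 111.7] a 7.2 mean [518.2 377.1] px 145.94660194174756 212.4368932038835
   principal ang deg (from y) 97.34201417519117
```

Run:
```python
from h import *
d=load('top0'); w=cloud(d)
np.set_printoptions(linewidth=250,suppress=True)
# kit edges
L=[];Rr=[]
for v in range(172,256,1):
    us=[u for u in range(176,240) if w[v,u,2]>.014]
    L.append(ray(d,min(us)-.5,v,.022)[:2]); Rr.append(ray(d,max(us)+.5,v,.022)[:2])
T=[];B=[]
for u in list(range(190,199))+list(range(218,225)):
    vs=[v for v in range(160,266) if w[v,u,2]>.014]
    T.append(ray(d,u,min(vs)-.5,.022)[:2]); B.append(ray(d,u,max(vs)+.5,.022)[:2])
for n,P,a in(('L',L,0),('R',Rr,0),('T',T,1),('B',B,1)):
    P=np.array(P); p=np.polyfit(P[:,a],P[:,1-a],1); r=P[:,1-a]-np.polyval(p,P[:,a]); k=abs(r)<.004; p=np.polyfit(P[k,a],P[k,1-a],1)
    print(n,'slope deg',np.degrees(np.arctan(p[0])),'value at mid',np.polyval(p,[.522,.218][a]),'std',r.std())
# green
hsv=cv2.cvtColor(d['img'],cv2.COLOR_RGB2HSV); m=cv2.inRange(hsv,(50,80,60),(90,255,255)); m[:160]=0;m[265:]=0;m[:,:180]=0;m[:,235:]=0
n,l,s,c=cv2.connectedComponentsWithStats(m)
for k in range(1,n):
    if s[k,4]>20:
        x,y,ww,h=s[k,:4]; print(s[k],ray(d,x-.5,y-.5,.008)[:2],ray(d,x+ww-.5,y+h-.5,.008)[:2])
# obstacles
def mx(x0,x1,y0,y1):
    k=(w[...,0]>x0)&(w[...,0]<x1)&(w[...,1]>y0)&(w[...,1]<y1); z=w[k][:,2]; return z.max().round(3) if len(z) else None
for x in np.arange(.56,.78,.02): print(round(x,2),[mx(x,x+.02,y,y+.04) for y in np.arange(.1,.4,.04)])
print('red',[(round(y,2),mx(.35,.6,y,y+.02)) for y in np.arange(-.5,-.36,.02)])
for u,v in((152,605),): print('ring',ray(d,395+u/11,180+v/11,.018))
```

```text
L slope deg 1.4126052529172557 value at mid 0.27174778610762457 std 0.0008239933069870256
R slope deg 0.9889974152154904 value at mid 0.1647732784249152 std 0.015128591387690024
T slope deg -1.517085114989037 value at mid 0.639032557325762 std 0.00024143848634163226
B slope deg -1.9238788449581123 value at mid 0.4008984041538127 std 0.000678905387192354
[205 178  10  14 121] [0.61631506 0.22601525] [0.57667177 0.19764971]
[193 203  24  14 283] [0.54665814 0.25675277] [0.50762156 0.19071371]
[197 226  26  20 489] [0.48361515 0.24394291] [0.42946289 0.17308277]
0.56 [np.float64(0.026), np.float64(0.025), np.float64(0.024), np.float64(0.025), np.float64(0.025), np.float64(0.026), np.float64(0.018), np.float64(0.018)]
0.58 [np.float64(0.026), np.float64(0.026), np.float64(0.025), np.float64(0.025), np.float64(0.026), np.float64(0.027), np.float64(0.026), np.float64(0.027)]
0.6 [np.float64(0.026), np.float64(0.025), np.float64(0.024), np.float64(0.025), np.float64(0.026), np.float64(0.005), np.float64(0.007), np.float64(0.006)]
0.62 [np.float64(0.005), np.float64(0.026), np.float64(0.023)
[... 846 characters left out ...]
p.float64(0.079), np.float64(0.015)]
0.74 [np.float64(0.028), np.float64(0.028), np.float64(0.267), np.float64(0.031), np.float64(0.03), np.float64(0.084), np.float64(0.083), np.float64(0.014)]
0.76 [np.float64(0.028), np.float64(0.028), np.float64(0.268), np.float64(0.263), np.float64(0.259), np.float64(0.262), np.float64(0.26), np.float64(0.076)]
red [(np.float64(-0.5), np.float64(-0.8)), (np.float64(-0.48), None), (np.float64(-0.46), np.float64(0.0)), (np.float64(-0.44), np.float64(0.046)), (np.float64(-0.42), np.float64(0.046)), (np.float64(-0.4), np.float64(0.039)), (np.float64(-0.38), np.float64(0.017)), (np.float64(-0.36), np.float64(0.022))]
ring [ 0.45243743 -0.31720805  0.018     ]
```

```bash
cat >> h.py <<'E'
KIT=(np.array([.520,.2183]),1.5); BLUE=(np.array([.5228,.0720]),-7.5); WHITE=(np.array([.5186,.3765]),7.3)
def tw(T,x,y):
    a=np.radians(T[1]); return T[0]+np.array([x*np.cos(a)-y*np.sin(a),x*np.sin(a)+y*np.cos(a)])
def poly(d,im,T,x0,x1,y0,y1,z,col,s,o):
    q=[proj(d,[*tw(T,x/1e3,y/1e3),z]) for x,y in((x0,y0),(x1,y0),(x1,y1),(x0,y1))]
    q=((np.array(q)+.5-o)*s).astype(np.int32); cv2.polylines(im,[q],True,col,1)
E
python3 - <<'E'
from h import *
for n,(u0,u1,v0,v1,s) in {'top':(120,290,160,270,4),'side':(140,300,195,320,5)}.items():
    d=load(n+'0'); im=cv2.resize(np.ascontiguousarray(d['img'][v0:v1,u0:u1,::-1]),None,fx=s,fy=s,interpolation=cv2.INTER_CUBIC); o=np.array([u0,v0])
    poly(d,im,KIT,-119,119,-53,53,.022,(0,255,255),s,o)
    poly(d,im,KIT,-92,-40,-44,32,.008,(255,0,255),s,o); poly(d,im,KIT,-92,-40,-44,32,.020,(255,255,255),s,o)
    poly(d,im,KIT,57,91,-23,11,.02,(255,255,255),s,o); poly(d,im,KIT,-10,22,-28,16,.02,(255,255,255),s,o)
    for T in(BLUE,WHITE): poly(d,im,T,-75,75,-55,55,.023,(0,255,255),s,o)
    cv2.imwrite(f'pics/ov_{n}.png',im)
E
```

```text
(no output)
```

View pics/ov_top.png

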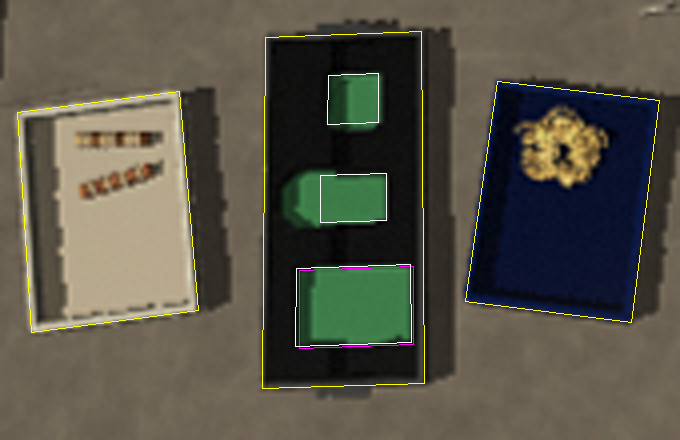

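View pics/ov_side.png

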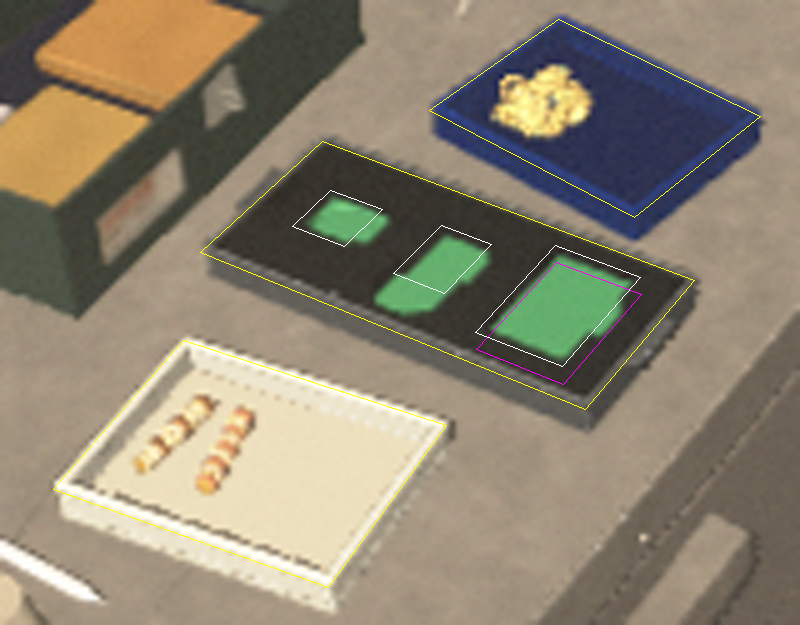

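```bash
cat >> h.py <<'E'
def to(x,y,z,phi):
    """rel row to reach TCP x,y,z (m), jaw axis angle phi deg, tool straight down"""
    s=sense(); M=R.from_quat(s['eef_rot']); c,sn=np.cos(np.radians(phi)),np.sin(np.radians(phi))
    Y=np.array([c,sn,0]);Z=np.array([0,0,-1.]);G=R.from_matrix(np.stack([np.cross(Y,Z),Y,Z],1))
    sh=M.inv().apply(np.array([x,y,z])-s['tool_pos']); rv=(M.inv()*G).as_rotvec(degrees=True)
    y0=M.as_matrix()[:,1]
    print('t',round(s['clock'],2),'pos',np.round(s['tool_pos'],4),'phi',round(np.degrees(np.arctan2(y0[1],y0[0])),1),'w',round(s['gripper_width'],4),'F',np.round(s['contact_force'],1),'q6',round(s['qpos'][5],2))
    print('  row',np.round(sh,4).tolist(),np.round(rv,1).tolist(),'rows',max(np.linalg.norm(sh)/.05,np.linalg.norm(rv)/8.59).round(1))
E
python3 -c "
from h import *
to(.5585,-.3243,.15,-108.7)"
```

```text
t 0.1 pos [ 0.1518 -0.6571  0.23  ] phi -77.0 w 0.0855 F [-0.6  0.1  0.7] q6 -0.15
  row [0.4711, -0.2326, 0.0807] [-0.1, 0.0, 31.7] rows 10.6
```

```bash
python3 -m crank '[[0.471,-0.233,0.08,0,0,31.7,0.07],[0.471,-0.233,0.08,0,0,31.7,0.07],[0.471,-0.233,0.08,0,0,31.7,0.07],[0.471,-0.233,0.08,0,0,31.7,0.07],[0.471,-0.233,0.08,0,0,31.7,0.07],[0.471,-0.233,0.08,0,0,31.7,0.07],[0.471,-0.233,0.08,0,0,31.7,0.07],[0.471,-0.233,0.08,0,0,31.7,0.07]]' 40; python3 -c "
from h import *
to(.5585,-.3243,.06,-108.7)"
```

```text
clock: 0.9
tool_pos: [0.4585, -0.4056, 0.1704]
eef_rot: [0.987, -0.163, -0.0, -0.0]
contact_force: [0.3, -0.8, -0.2]
gripper_width: 0.0701
t 0.9 pos [ 0.4585 -0.4056  0.1704] phi -108.7 w 0.0701 F [ 0.3 -0.8 -0.2] q6 1.01
  row [0.0687, -0.1091, 0.1104] [-0.0, 0.0, -0.0] rows 3.4
```

```bash
python3 -m crank '[[0.068,-0.109,0.11,0,0,0,0.07],[0.068,-0.109,0.11,0,0,0,0.07],[0.068,-0.109,0.11,0,0,0,0.07],[0.068,-0.109,0.11,0,0,0,0.07],[0.068,-0.109,0.11,0,0,0,0.07],[0.068,-0.109,0.11,0,0,0,0.07],[0.068,-0.109,0.11,0,0,0,0.07]]' 40; python3 -c "
from h import *
shot('top','t1');shot('side','s1')
crop('s1',270,370,90,190,6,'s1c');crop('t1',370,450,160,250,6,'t1c')
to(.5585,-.3243,.012,-108.7)"
```

```text
clock: 1.6
tool_pos: [0.5569, -0.3281, 0.0634]
eef_rot: [0.987, -0.163, 0.001, 0.001]
contact_force: [-0.2, -0.6, 0.3]
gripper_width: 0.0698
t 1.7 pos [ 0.5568 -0.328   0.0633] phi -108.8 w 0.07 F [ 0.2  0.6 -0.5] q6 1.21
  row [0.0002, -0.0041, 0.0513] [0.1, -0.2, -0.1] rows 1.0
```

View pics/s1c.png

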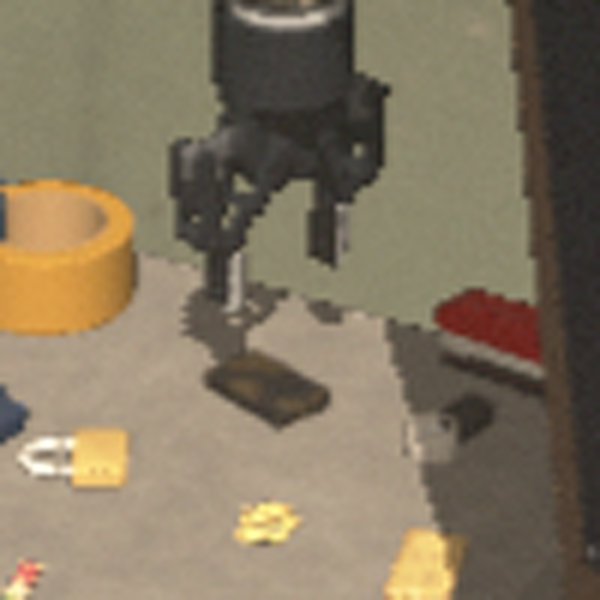

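View pics/t1c.png

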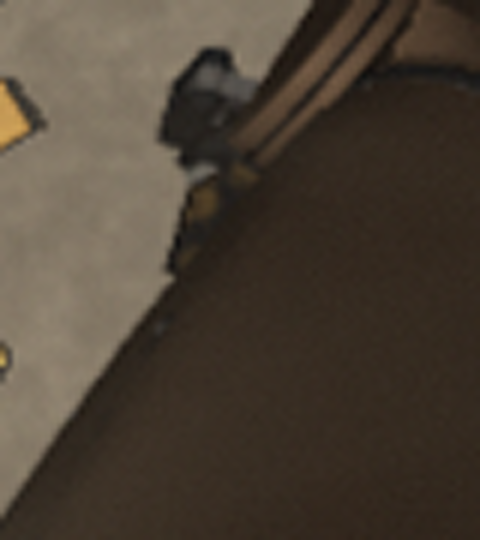

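```bash
python3 -m crank '[[0,-0.004,0.03,0,-0.2,0,0.07],[0,-0.004,0.051,0,-0.2,0,0.07],[0,-0.004,0.051,0,-0.2,0,0.048],[0,-0.004,0.051,0,-0.2,0,0.048],[0,-0.004,0.051,0,-0.2,0,0.048],[0,-0.004,0.051,0,-0.2,0,0.048],[0,-0.004,0.051,0,-0.2,0,0.048]]' 40; python3 -c "
from h import *
to(.5585,-.3243,.0,-108.7)"
```

```text
clock: 2.4
tool_pos: [0.5587, -0.3228, 0.0116]
eef_rot: [0.987, -0.163, -0.001, 0.0]
contact_force: [-0.7, 0.6, 0.5]
gripper_width: 0.048
t 2.4 pos [ 0.5587 -0.3228  0.0116] phi -108.7 w 0.048 F [-0.7  0.6  0.5] q6 1.22
  row [0.0003, 0.0015, 0.0116] [0.0, 0.1, -0.0] rows 0.2
```

```bash
python3 -m crank '[[0,0.0015,0.003,0,0,0,0.048],[0,0.0015,0.005,0,0,0,0.048],[0,0.0015,0.005,0,0,0,0.048]]'; python3 -m crank '[[0,0,0.002,0,0,0,0.048],[0,0,0.002,0,0,0,0.048]]';python3 -m crank '[[0,0,0.002,0,0,0,0.048],[0,0,0.002,0,0,0,0.048]]'
```

```text
clock: 2.7
tool_pos: [0.5572, -0.3234, 0.0046]
eef_rot: [0.987, -0.163, -0.002, -0.001]
contact_force: [-0.3, -0.0, 0.7]
gripper_width: 0.0478
clock: 2.9
tool_pos: [0.5574, -0.3234, 0.0027]
eef_rot: [0.987, -0.162, -0.002, -0.0]
contact_force: [-0.4, -0.1, -0.8]
gripper_width: 0.0481
clock: 3.1
tool_pos: [0.5574, -0.3234, 0.0008]
eef_rot: [0.987, -0.163, -0.002, -0.0]
contact_force: [0.3, 0.5, -0.8]
gripper_width: 0.0478
```

```bash
python3 -m crank '[[0,0,0.0005,0,0,0,0.03],[0,0,0.0005,0,0,0,0.03],[0,0,0.0005,0,0,0,0.03],[0,0,0.0005,0,0,0,0.03],[0,0,0.0005,0,0,0,0.03]]' 40; python3 -m crank '[[0,0,-0.03,0,0,0,0.03],[0,0,-0.06,0,0,0,0.03],[0,0,-0.06,0,0,0,0.03],[0,0,-0.06,0,0,0,0.03]]';python3 -c "
from h import *
shot('side','s2')
crop('s2',270,370,90,190,6,'s2c')
to(.5585,-.3243,.06,-108.7)"
```

```text
clock: 3.6
tool_pos: [0.5579, -0.3239, 0.0011]
eef_rot: [0.987, -0.163, -0.001, -0.0]
contact_force: [0.4, -0.4, 2.4]
gripper_width: 0.0388
clock: 4.0
tool_pos: [0.5578, -0.3237, 0.0609]
eef_rot: [0.987, -0.163, -0.001, -0.0]
contact_force: [0.8, 0.3, -0.8]
gripper_width: 0.0386
t 4.05 pos [ 0.557  -0.323   0.0595] phi -108.7 w 0.0386 F [-0.2  0.5 -0.5] q6 1.22
  row [0.0018, 0.0007, -0.0005] [-0.0, 0.3, -0.0] rows 0.0
```

View pics/s2c.png

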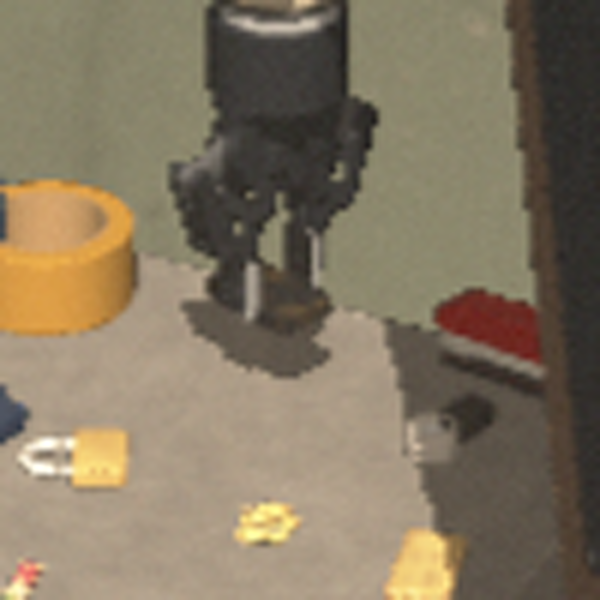

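```bash
python3 -c "
from h import *
p=tw(KIT,-.066,-.0045);print(p,tw(KIT,.006,-.006),tw(KIT,.074,-.006))
to(*p,.12,1.5)"
```

```text
[0.45414041 0.21207386] [0.52615501 0.21245912] [0.5941317  0.21423915]
t 4.05 pos [ 0.557  -0.323   0.0595] phi -108.7 w 0.0386 F [-0.2  0.5 -0.5] q6 1.22
  row [-0.2694, -0.4739, -0.0587] [-0.3, 0.2, -110.2] rows 12.8
```

```bash
python3 -m crank '[[-0.02,-0.03,-0.04,0,0,-8,0.03],[-0.269,-0.474,-0.06,0,0,-110,0.03],[-0.269,-0.474,-0.06,0,0,-110,0.03],[-0.269,-0.474,-0.06,0,0,-110,0.03],[-0.269,-0.474,-0.06,0,0,-110,0.03],[-0.269,-0.474,-0.06,0,0,-110,0.03],[-0.269,-0.474,-0.06,0,0,-110,0.03],[-0.269,-0.474,-0.06,0,0,-110,0.03]]'; python3 -c "
from h import *
to(*tw(KIT,-.066,-.0045),.12,1.5)"
```

```text
clock: 4.85
tool_pos: [0.4827, 0.0542, 0.1122]
eef_rot: [0.907, 0.421, -0.003, -0.002]
contact_force: [1.5, 0.3, -0.0]
gripper_width: 0.0389
t 4.85 pos [0.4827 0.0542 0.1122] phi -40.2 w 0.0389 F [ 1.5  0.3 -0. ] q6 0.6
  row [0.1021, -0.1238, -0.0074] [-0.4, 0.1, -41.7] rows 4.9
```

```bash
python3 -m crank '[[0.102,-0.124,-0.007,-0.4,0,-41.7,0.03],[0.102,-0.124,-0.007,-0.4,0,-41.7,0.03],[0.102,-0.124,-0.007,-0.4,0,-41.7,0.03],[0.102,-0.124,-0.007,-0.4,0,-41.7,0.03],[0.102,-0.124,-0.007,-0.4,0,-41.7,0.03],[0.102,-0.124,-0.007,-0.4,0,-41.7,0.03],[0.102,-0.124,-0.007,-0.4,0,-41.7,0.03],[0.102,-0.124,-0.007,-0.4,0,-41.7,0.03]]'; python3 -c "
from h import *
to(*tw(KIT,-.066,-.0045),.05,1.5)"
```

```text
clock: 5.65
tool_pos: [0.4567, 0.2098, 0.1206]
eef_rot: [0.701, 0.713, -0.0, 0.001]
contact_force: [-0.5, 0.2, -1.1]
gripper_width: 0.0386
t 5.65 pos [0.4567 0.2098 0.1206] phi 1.0 w 0.0386 F [-0.5  0.2 -1.1] q6 0.21
  row [0.0024, -0.0026, 0.0705] [0.1, 0.1, -0.5] rows 1.4
```

```bash
python3 -m crank '[[-0.0005,-0.0026,0.04,0,0,-0.5,0.03],[-0.0005,-0.0026,0.07,0,0,-0.5,0.03],[-0.0005,-0.0026,0.07,0,0,-0.5,0.03],[-0.0005,-0.0026,0.07,0,0,-0.5,0.03],[-0.0005,-0.0026,0.07,0,0,-0.5,0.03]]'; python3 -c "
from h import *
shot('top','t3');shot('side','s3');crop('s3',190,310,140,300,4,'s3c')
crop('t3',170,250,160,280,5,'t3c')
to(*tw(KIT,-.066,-.0075),.0095,1.5)"
```

```text
clock: 6.15
tool_pos: [0.4563, 0.2099, 0.0532]
eef_rot: [0.697, 0.717, 0.002, 0.002]
contact_force: [1.2, 0.9, 0.1]
gripper_width: 0.0389
t 6.25 pos [0.4563 0.2101 0.0534] phi 1.6 w 0.0387 F [ 0.3 -0.4  0.1] q6 0.2
  row [-0.0009, -0.0025, 0.0439] [0.4, 0.0, 0.1] rows 0.9
```

View pics/s3c.png

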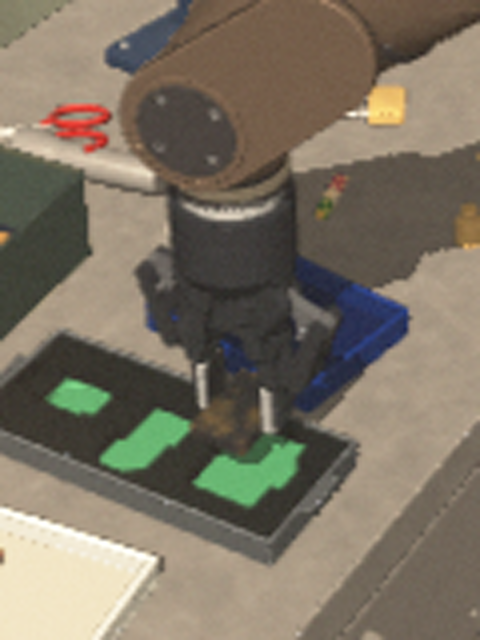

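View pics/t3c.png

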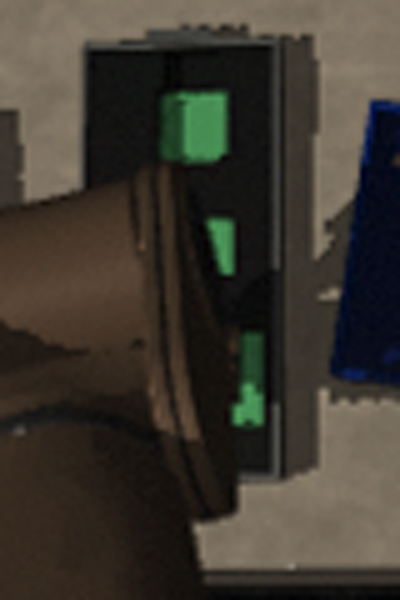

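```bash
python3 -c "
from h import *
crop('s3',225,275,220,265,12,'s3d')"
```

```text
(no output)
```

View pics/s3d.png

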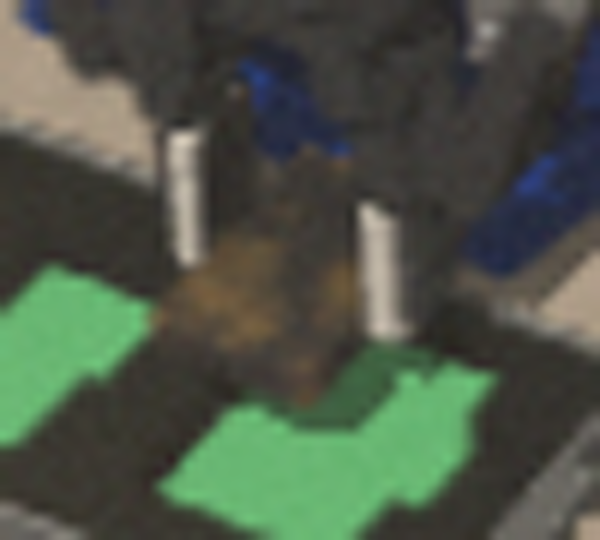

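```bash
python3 -m crank '[[-0.001,-0.0025,0.0,0.4,0,0,0.03],[-0.001,-0.0025,0.01,0.4,0,0,0.03],[-0.001,-0.0025,0.022,0.4,0,0,0.03],[-0.001,-0.0025,0.022,0.4,0,0,0.03],[-0.001,-0.0025,0.022,0.4,0,0,0.03]]'; python3 -c "
from h import *
to(*tw(KIT,-.066,-.0075),.0095,1.5)"
```

```text
clock: 6.75
tool_pos: [0.4515, 0.2085, 0.0283]
eef_rot: [0.697, 0.717, -0.003, -0.002]
contact_force: [0.6, 0.2, -0.5]
gripper_width: 0.0388
t 6.75 pos [0.4515 0.2085 0.0283] phi 1.7 w 0.0388 F [ 0.6  0.2 -0.5] q6 0.2
  row [0.0005, 0.0029, 0.0188] [-0.3, 0.1, 0.2] rows 0.4
```

```bash
python3 -m crank '[[0,0,0,0,0,0,0.03],[0,0,0,0,0,0,0.03],[0,0,0,0,0,0,0.03],[0,0,0,0,0,0,0.03]]'|grep tool; python3 -c "
from h import *
to(*tw(KIT,-.066,-.0075),.0095,1.5)"
```

```text
tool_pos: [0.4525, 0.2087, 0.0296]
t 7.15 pos [0.4525 0.2087 0.0296] phi 1.7 w 0.0387 F [ 0.3 -1.  -0.6] q6 0.2
  row [0.0003, 0.0018, 0.0201] [-0.2, 0.1, 0.2] rows 0.4
```

```bash
python3 -m crank '[[0,0.001,0.008,-0.2,0,0,0.03],[0,0.001,0.014,-0.2,0,0,0.03],[0,0.001,0.014,-0.2,0,0,0.03],[0,0.001,0.014,-0.2,0,0,0.03],[0,0.001,0.014,-0.2,0,0,0.03]]'; python3 -c "
from h import *
to(*tw(KIT,-.066,-.0075),.0095,1.5)"
```

```text
clock: 7.65
tool_pos: [0.4533, 0.2087, 0.0154]
eef_rot: [0.697, 0.717, -0.001, 0.0]
contact_force: [0.5, -0.3, -0.8]
gripper_width: 0.0387
t 7.65 pos [0.4533 0.2087 0.0154] phi 1.7 w 0.0387 F [ 0.5 -0.3 -0.8] q6 0.2
  row [0.0004, 0.0009, 0.0059] [-0.0, 0.1, 0.2] rows 0.1
```

Free so far, and the stone is below the foam top (20 mm). Lower the rest.

```bash
python3 -m crank '[[0,0,0.003,0,0,0,0.03],[0,0,0.0055,0,0,0,0.03],[0,0,0.0055,0,0,0,0.03],[0,0,0.0055,0,0,0,0.03]]'; python3 -m crank '[[0,0,0,0,0,0,0.054],[0,0,0,0,0,0,0.054],[0,0,0,0,0,0,0.054],[0,0,0,0,0,0,0.054]]'; python3 -m crank '[[0,0,-0.02,0,0,0,0.054],[0,0,-0.06,0,0,0,0.054],[0,0,-0.1,0,0,0,0.054],[0,0,-0.13,0,0,0,0.054],[0.04,-0.1,-0.13,0,0,0,0.054],[0.04,-0.1,-0.13,0,0,0,0.054]]'; python3 -c "
from h import *
shot('top','t4');shot('side','s4');crop('s4',160,300,190,310,5,'s4c')
crop('t4',170,250,160,270,5,'t4c')
to(.4466,-.344,.12,-14)"
```

```text
clock: 8.05
tool_pos: [0.4532, 0.2087, 0.0098]
eef_rot: [0.697, 0.717, -0.001, 0.0]
contact_force: [-0.2, -0.4, -0.6]
gripper_width: 0.039
clock: 8.45
tool_pos: [0.4534, 0.2087, 0.01]
eef_rot: [0.697, 0.717, -0.0, 0.0]
contact_force: [-0.4, -0.3, -0.0]
gripper_width: 0.0541
clock: 9.05
tool_pos: [0.36, 0.2437, 0.1417]
eef_rot: [0.698, 0.716, 0.001, 0.001]
contact_force: [-0.4, 1.5, -0.1]
gripper_width: 0.0536
t 9.15 pos [0.3543 0.244  0.1386] phi 1.9 w 0.0539 F [ 0.5 -0.4 -0.9] q6 0.33
  row [-0.5906, 0.0732, 0.0192] [-0.2, 0.1, 15.9] rows 11.9
```

View pics/s4c.png

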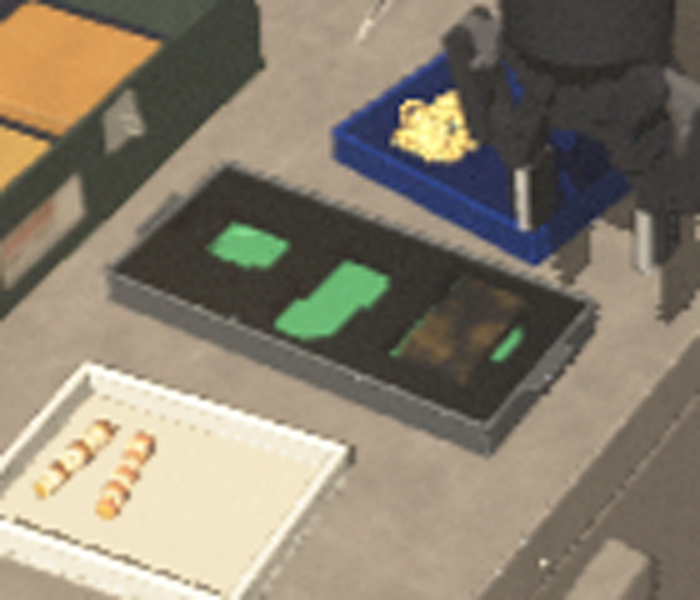

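View pics/t4c.png

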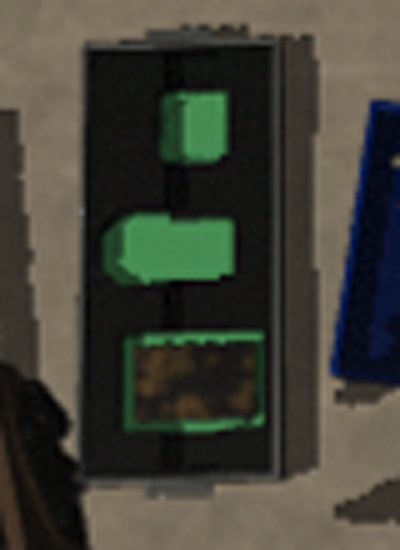

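```bash
python3 -c "
from h import *
to(.53,-.05,.14,-12.5)"
```

```text
t 9.15 pos [0.3543 0.244  0.1386] phi 1.9 w 0.0539 F [ 0.5 -0.4 -0.9] q6 0.33
  row [-0.2995, 0.1661, -0.0016] [-0.2, 0.1, 14.4] rows 6.8
```

```bash
python3 -m crank '[[-0.3,0.166,0,0,0,14.4,0.05],[-0.3,0.166,0,0,0,14.4,0.05],[-0.3,0.166,0,0,0,14.4,0.05],[-0.3,0.166,0,0,0,14.4,0.05],[-0.3,0.166,0,0,0,14.4,0.05],[-0.3,0.166,0,0,0,14.4,0.05],[-0.3,0.166,0,0,0,14.4,0.05],[-0.3,0.166,0,0,0,14.4,0.05]]'|grep tool; python3 -c "
from h import *
to(.447,-.344,.10,-12.5)"
```

```text
tool_pos: [0.5368, -0.0567, 0.1408]
t 9.95 pos [ 0.5368 -0.0567  0.1408] phi -13.0 w 0.05 F [ 0.1  0.5 -0.1] q6 -0.06
  row [-0.3, -0.0228, 0.0415] [0.2, 0.2, -0.5] rows 6.1
```

```bash
python3 -m crank '[[-0.3,-0.023,0.041,0,0,-0.5,0.05],[-0.3,-0.023,0.041,0,0,-0.5,0.05],[-0.3,-0.023,0.041,0,0,-0.5,0.05],[-0.3,-0.023,0.041,0,0,-0.5,0.05],[-0.3,-0.023,0.041,0,0,-0.5,0.05],[-0.3,-0.023,0.041,0,0,-0.5,0.05],[-0.3,-0.023,0.041,0,0,-0.5,0.05],[-0.3,-0.023,0.041,0,0,-0.5,0.05]]'|grep tool; python3 -m crank '[[0,0,0.03,0,0,0,0.05],[0,0,0.05,0,0,0,0.05],[0,0,0.05,0,0,0,0.05],[0,0,0.05,0,0,0,0.05]]'|grep tool; python3 -c "
from h import *
to(.447,-.344,.004,-12.5)"
```

```text
tool_pos: [0.4448, -0.3399, 0.0992]
tool_pos: [0.4459, -0.3379, 0.0497]
t 11.15 pos [ 0.4459 -0.3379  0.0497] phi -12.1 w 0.05 F [ 0.7  0.2 -0.3] q6 -0.62
  row [-0.0057, 0.0024, 0.0457] [-0.0, 0.0, 0.4] rows 0.9
```

```bash
python3 -m crank '[[-0.0055,0.001,0.0,0,0,0.4,0.05],[-0.0055,0.001,0.03,0,0,0.4,0.05],[-0.0055,0.001,0.045,0,0,0.4,0.05],[-0.0055,0.001,0.045,0,0,0.4,0.05],[-0.0055,0.001,0.045,0,0,0.4,0.05],[-0.0055,0.001,0.045,0,0,0.4,0.05]]'|grep tool; python3 -c "
from h import *
shot('side','s5');crop('s5',270,390,100,200,6,'s5c')
to(.447,-.344,.004,-12.5)"
```

```text
tool_pos: [0.4458, -0.3458, 0.0058]
t 11.8 pos [ 0.4459 -0.3459  0.0059] phi -12.6 w 0.05 F [ 0.8 -0.3  0.7] q6 -0.62
  row [0.0021, 0.0007, 0.0019] [0.1, 0.2, -0.1] rows 0.1
```

View pics/s5c.png

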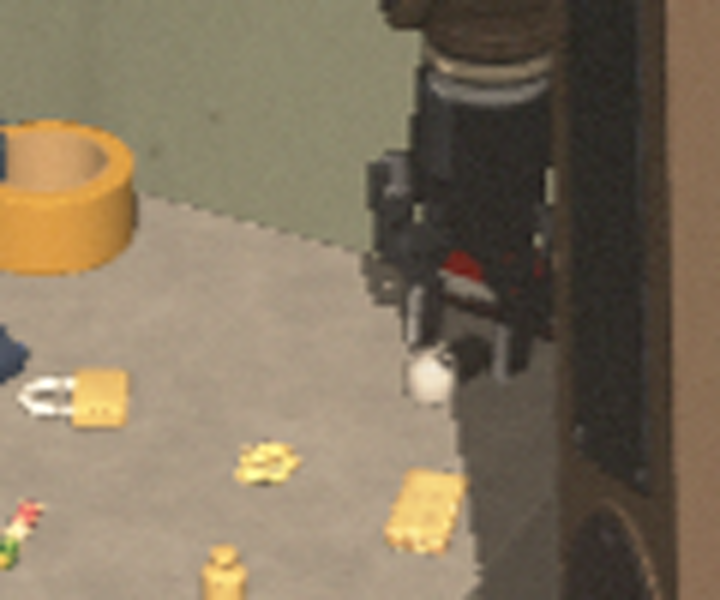

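```bash
python3 -m crank '[[0.001,0.0005,0.002,0,0,0,0.05],[0.001,0.0005,0.002,0,0,0,0.012],[0.001,0.0005,0.002,0,0,0,0.012],[0.001,0.0005,0.002,0,0,0,0.012],[0.001,0.0005,0.002,0,0,0,0.012],[0.001,0.0005,0.002,0,0,0,0.012],[0.001,0.0005,0.002,0,0,0,0.012]]' 40; python3 -m crank '[[0,0,-0.03,0,0,0,0.012],[0,0,-0.07,0,0,0,0.012],[0,0,-0.10,0,0,0,0.012],[0,0,-0.10,0,0,0,0.012]]'; python3 -c "
from h import *
shot('side','s6');crop('s6',270,390,80,200,6,'s6c')
to(.53,-.05,.12,-5)"
```

```text
clock: 12.5
tool_pos: [0.446, -0.3444, 0.0029]
eef_rot: [0.781, 0.625, -0.001, 0.001]
contact_force: [-0.8, 0.8, 2.9]
gripper_width: 0.019
clock: 12.9
tool_pos: [0.4483, -0.3467, 0.1077]
eef_rot: [0.781, 0.625, -0.0, 0.005]
contact_force: [0.9, 0.5, -0.3]
gripper_width: 0.0192
t 12.95 pos [ 0.447  -0.3454  0.105 ] phi -12.6 w 0.0185 F [-0.8 -0.1 -1.2] q6 -0.62
  row [0.3063, 0.0164, -0.0164] [0.2, 0.3, -7.6] rows 6.1
```

View pics/s6c.png

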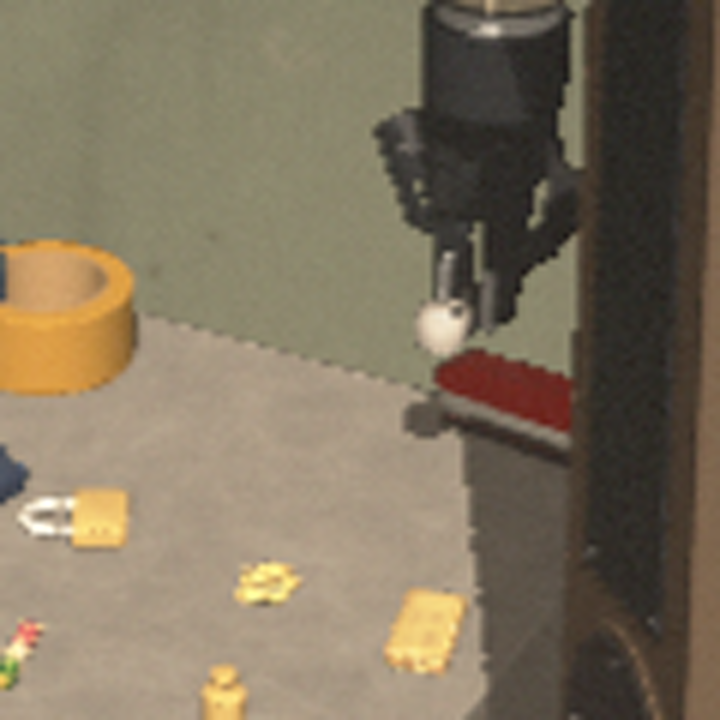

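```bash
python3 -m crank '[[0.306,0.016,-0.016,0,0,-7.6,0.012],[0.306,0.016,-0.016,0,0,-7.6,0.012],[0.306,0.016,-0.016,0,0,-7.6,0.012],[0.306,0.016,-0.016,0,0,-7.6,0.012],[0.306,0.016,-0.016,0,0,-7.6,0.012],[0.306,0.016,-0.016,0,0,-7.6,0.012],[0.306,0.016,-0.016,0,0,-7.6,0.012]]'|grep tool; python3 -c "
from h import *
to(*tw(KIT,.006,-.006),.09,1.5)"
```

```text
tool_pos: [0.5277, -0.0442, 0.1162]
t 13.65 pos [ 0.5277 -0.0442  0.1162] phi -4.7 w 0.0191 F [-0.4 -0.4 -0. ] q6 -0.19
  row [0.2557, -0.0226, 0.0264] [-0.2, -0.0, -6.2] rows 5.2
```

```bash
python3 -m crank '[[0.256,-0.023,0.0,0,0,-6.2,0.012],[0.256,-0.023,0.0,0,0,-6.2,0.012],[0.256,-0.023,0.0,0,0,-6.2,0.012],[0.256,-0.023,0.0,0,0,-6.2,0.012],[0.256,-0.023,0.026,0,0,-6.2,0.012],[0.256,-0.023,0.050,0,0,-6.2,0.012],[0.256,-0.023,0.050,0,0,-6.2,0.012],[0.256,-0.023,0.050,0,0,-6.2,0.012]]'|grep tool;python3 -m crank '[[0,0,0,0,0,0,0.012],[0,0,0,0,0,0,0.012],[0,0,0,0,0,0,0.012]]'|grep tool; python3 -c "
from h import *
shot('side','s7');crop('s7',170,320,150,300,5,'s7c')
to(*tw(KIT,.006,-.006),.030,1.5)"
```

```text
tool_pos: [0.5268, 0.207, 0.0659]
tool_pos: [0.5291, 0.2071, 0.0691]
t 14.8 pos [0.5289 0.2073 0.069 ] phi 1.1 w 0.0185 F [-0.2  0.8 -0.7] q6 0.18
  row [0.0053, -0.0027, 0.039] [0.1, 0.1, -0.4] rows 0.8
```

View pics/s7c.png

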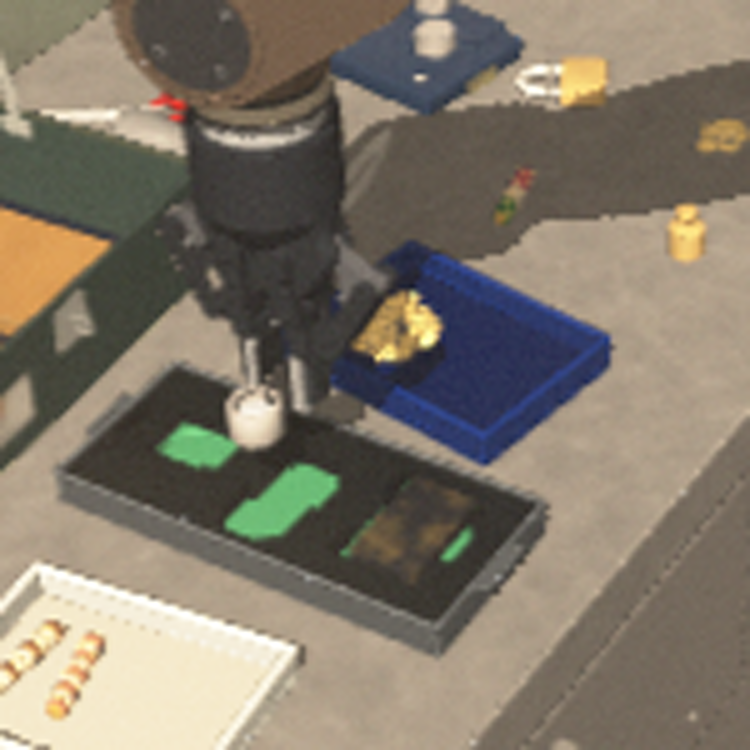

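```bash
python3 -m crank '[[0.005,-0.002,0.01,0,0,-0.4,0.012],[0.005,-0.002,0.034,0,0,-0.4,0.012],[0.005,-0.002,0.034,0,0,-0.4,0.012],[0.005,-0.002,0.034,0,0,-0.4,0.012],[0.005,-0.002,0.034,0,0,-0.4,0.012],[0.005,-0.002,0.034,0,0,-0.4,0.012]]'|grep tool; python3 -c "
from h import *
to(*tw(KIT,.006,-.006),.012,1.5)"
```

```text
tool_pos: [0.5268, 0.2131, 0.0349]
t 15.4 pos [0.5268 0.2131 0.0349] phi 1.6 w 0.0191 F [-0.6 -0.7 -1.1] q6 0.18
  row [-0.0006, -0.0007, 0.0229] [0.1, 0.1, 0.1] rows 0.5
```

```bash
python3 -m crank '[[-0.0005,-0.0005,0.007,0,0,0,0.012],[-0.0005,-0.0005,0.014,0,0,0,0.012],[-0.0005,-0.0005,0.014,0,0,0,0.012],[-0.0005,-0.0005,0.014,0,0,0,0.012]]'; python3 -m crank '[[0,0,0.005,0,0,0,0.012],[0,0,0.0085,0,0,0,0.012],[0,0,0.0085,0,0,0,0.012],[0,0,0.0085,0,0,0,0.012]]'
```

```text
clock: 15.8
tool_pos: [0.5251, 0.2123, 0.0193]
eef_rot: [0.697, 0.717, -0.001, 0.0]
contact_force: [-0.2, -0.5, -0.5]
gripper_width: 0.0189
clock: 16.2
tool_pos: [0.5254, 0.2123, 0.0112]
eef_rot: [0.697, 0.717, -0.001, 0.0]
contact_force: [-0.1, -0.2, -0.2]
gripper_width: 0.0189
```

```bash
python3 -m crank '[[0,0,0,0,0,0,0.036],[0,0,0,0,0,0,0.036],[0,0,0,0,0,0,0.036],[0,0,0,0,0,0,0.036],[0,0,-0.02,0,0,0,0.036],[0,0,-0.06,0,0,0,0.036],[0,0,-0.10,0,0,0,0.036],[0,0,-0.10,0,0,0,0.036]]'; python3 -m crank '[[-0.25,0,-0.03,0,0,0,0.036],[-0.25,0,-0.03,0,0,0,0.036],[-0.25,0,-0.03,0,0,0,0.036],[-0.25,0,-0.03,0,0,0,0.036],[-0.25,0,-0.03,0,0,0,0.036],[-0.25,0,-0.03,0,0,0,0.036]]'; python3 -c "
from h import *
shot('top','t8');shot('side','s8');crop('s8',160,300,190,310,5,'s8c')
crop('t8',170,250,160,270,5,'t8c')
to(.4577,-.0889,.07,1.5)"
```

```text
clock: 17.0
tool_pos: [0.53, 0.2135, 0.1184]
eef_rot: [0.697, 0.717, 0.005, 0.004]
contact_force: [0.0, -0.2, 0.3]
gripper_width: 0.036
clock: 17.6
tool_pos: [0.5331, -0.0426, 0.1427]
eef_rot: [0.7, 0.714, -0.0, 0.002]
contact_force: [-0.8, -0.4, 0.2]
gripper_width: 0.0361
t 17.7 pos [ 0.5321 -0.0385  0.1414] phi 1.4 w 0.036 F [-0.4  0.7 -0.5] q6 -0.29
  row [-0.0485, -0.0756, 0.0715] [-0.0, 0.0, -0.1] rows 2.3
```

View pics/s8c.png

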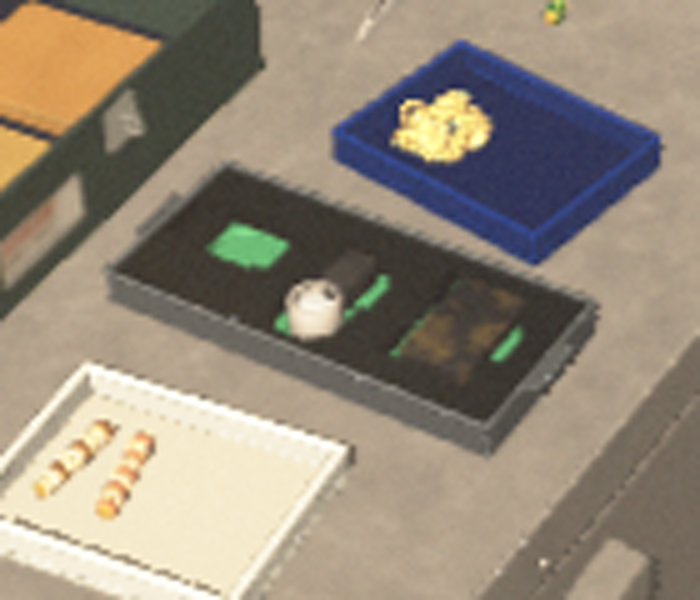

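View pics/t8c.png

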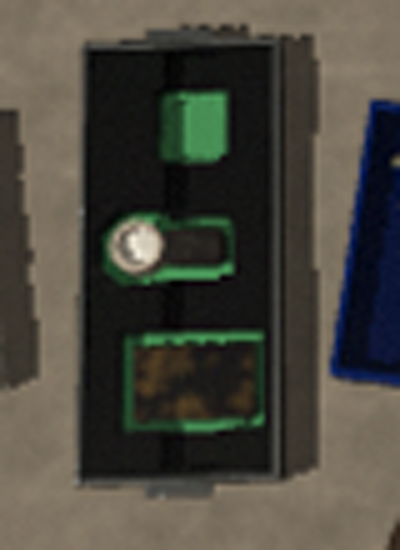

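```bash
python3 -m crank '[[-0.0485,-0.075,0.06,0,0,0,0.05],[-0.0485,-0.075,0.06,0,0,0,0.05],[-0.0485,-0.075,0.06,0,0,0,0.05],[-0.0485,-0.075,0.06,0,0,0,0.05],[-0.0485,-0.075,0.06,0,0,0,0.05],[-0.0485,-0.075,0.06,0,0,0,0.05],[-0.0485,-0.075,0.06,0,0,0,0.05],[-0.0485,-0.075,0.06,0,0,0,0.05]]'|grep tool;  python3 -c "
from h import *
to(.4577,-.0889,.045,1.5)"
```

```text
tool_pos: [0.4597, -0.0878, 0.0825]
t 18.5 pos [ 0.4597 -0.0878  0.0825] phi 1.6 w 0.05 F [-0.1 -0.2  0.8] q6 -0.43
  row [-0.001, -0.002, 0.0375] [0.1, 0.1, 0.1] rows 0.8
```

```bash
python3 -m crank '[[-0.001,-0.001,0.03,0,0,0,0.05],[-0.001,-0.001,0.037,0,0,0,0.05],[-0.001,-0.001,0.037,0,0,0,0.05],[-0.001,-0.001,0.037,0,0,0,0.05]]'|grep tool;  python3 -c "
from h import *
shot('top','t9');shot('side','s9');crop('s9',270,350,120,220,7,'s9c');crop('t9',280,360,190,270,7,'t9c')
to(.4577,-.0889,.008,1.5)"
```

```text
tool_pos: [0.458, -0.0891, 0.0452]
t 19.0 pos [ 0.4585 -0.0894  0.0458] phi 1.6 w 0.0504 F [ 0.5 -0.3  0.8] q6 -0.44
  row [0.0006, -0.0008, 0.0378] [0.1, 0.1, 0.1] rows 0.8
```

View pics/s9c.png

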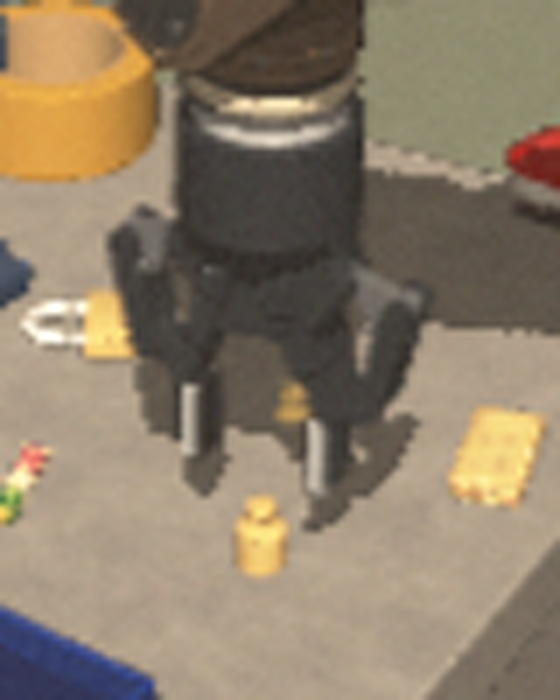

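```bash
python3 -m crank '[[0,-0.0005,0.02,0,0,0,0.05],[0,-0.0005,0.0375,0,0,0,0.05],[0,-0.0005,0.0375,0,0,0,0.05],[0,-0.0005,0.0375,0,0,0,0.05]]'; python3 -m crank '[[0,0,0,0,0,0,0.014],[0,0,0,0,0,0,0.014],[0,0,0,0,0,0,0.014],[0,0,0,0,0,0,0.014],[0,0,0,0,0,0,0.014],[0,0,0,0,0,0,0.014]]' 50;  python3 -c "
from h import *
shot('side','s10');crop('s10',270,350,120,220,7,'s10c')"
```

```text
clock: 19.4
tool_pos: [0.4575, -0.0893, 0.0079]
eef_rot: [0.697, 0.717, -0.0, 0.001]
contact_force: [-0.6, -0.2, 0.6]
gripper_width: 0.0495
clock: 20.0
tool_pos: [0.4581, -0.0895, 0.0087]
eef_rot: [0.697, 0.717, -0.0, 0.001]
contact_force: [-1.3, 0.9, 6.4]
gripper_width: 0.0187
```

View pics/s10c.png

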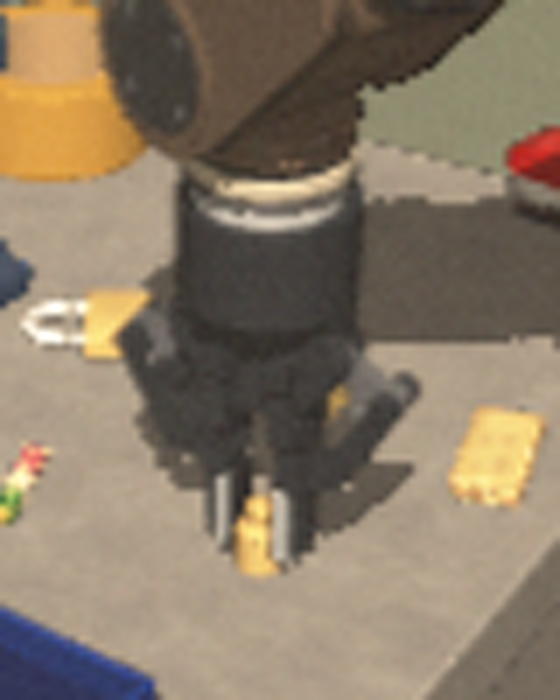

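```bash
python3 -m crank '[[0,0,-0.01,0,0,0,0.014],[0,0,-0.03,0,0,0,0.014],[0,0,-0.06,0,0,0,0.014],[0,0,-0.08,0,0,0,0.014],[0,0,-0.08,0,0,0,0.014]]';  python3 -c "
from h import *
shot('side','s11');crop('s11',270,350,90,190,7,'s11c')
to(.5941,.2142,.10,1.5)"
```

```text
clock: 20.55
tool_pos: [0.4595, -0.0899, 0.0907]
eef_rot: [0.697, 0.717, 0.001, 0.004]
contact_force: [0.3, 0.0, -1.5]
gripper_width: 0.0185
t 20.6 pos [ 0.4581 -0.0894  0.0887] phi 1.6 w 0.0188 F [-0.3 -0.1 -1. ] q6 -0.44
  row [0.2998, 0.1442, -0.0117] [0.2, 0.2, 0.1] rows 6.7
```

View pics/s11c.png

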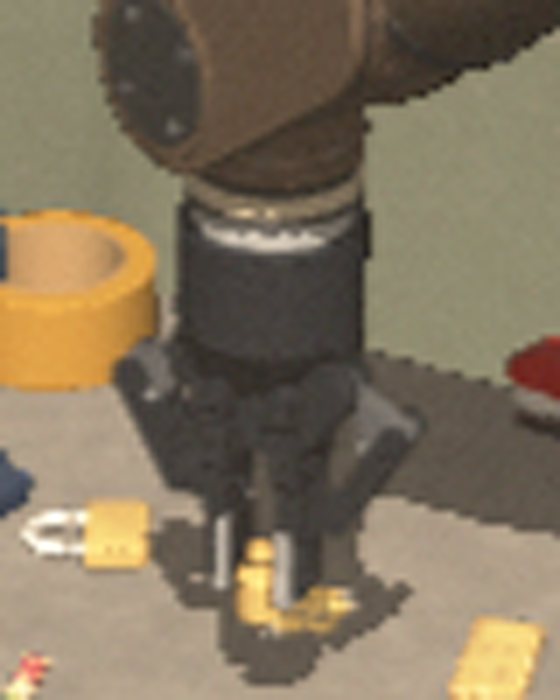

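```bash
python3 -m crank '[[0.3,0.144,-0.03,0,0,0,0.014],[0.3,0.144,-0.03,0,0,0,0.014],[0.3,0.144,-0.03,0,0,0,0.014],[0.3,0.144,-0.03,0,0,0,0.014],[0.3,0.144,-0.03,0,0,0,0.014],[0.3,0.144,-0.03,0,0,0,0.014],[0.3,0.144,-0.03,0,0,0,0.014],[0.3,0.144,-0.03,0,0,0,0.014]]'|grep tool; python3 -m crank '[[0,0,0.05,0,0,0,0.014],[0,0,0.05,0,0,0,0.014],[0,0,0.05,0,0,0,0.014],[0,0,0.05,0,0,0,0.014]]'|grep tool; python3 -c "
from h import *
shot('side','s12');crop('s12',160,320,170,300,5,'s12c')
to(.5941,.2142,.034,1.5)"
```

```text
tool_pos: [0.5933, 0.2185, 0.1152]
tool_pos: [0.5935, 0.2142, 0.0678]
t 21.85 pos [0.5941 0.2144 0.0687] phi 1.5 w 0.0187 F [-0.7 -0.5 -0.8] q6 0.16
  row [-0.0001, -0.0001, 0.0347] [0.1, 0.0, 0.0] rows 0.7
```

View pics/s12c.png

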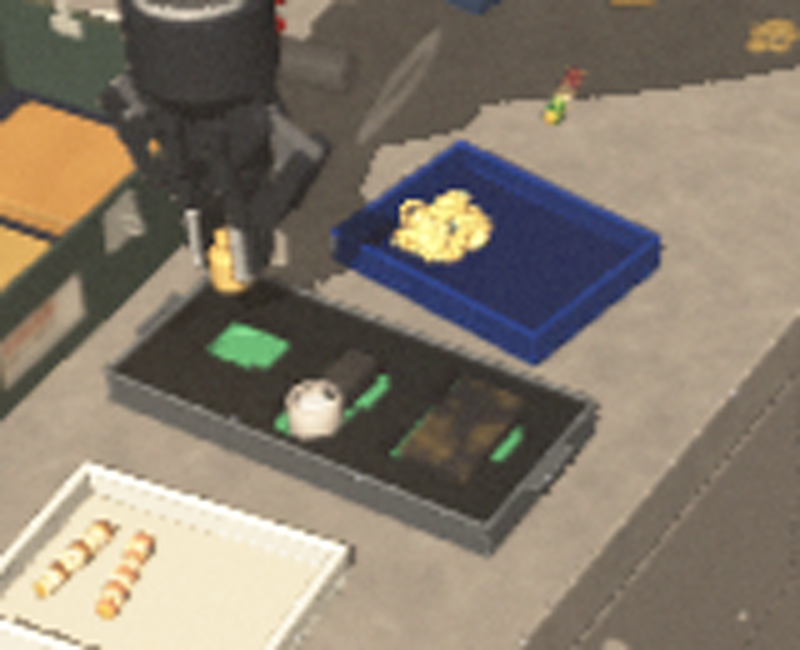

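```bash
python3 -m crank '[[0,0,0.02,0,0,0,0.014],[0,0,0.036,0,0,0,0.014],[0,0,0.036,0,0,0,0.014],[0,0,0.036,0,0,0,0.014]]'|grep -E 'tool|force'; python3 -m crank '[[0,0,0.008,0,0,0,0.014],[0,0,0.013,0,0,0,0.014],[0,0,0.013,0,0,0,0.014]]'|grep -E 'tool|force';python3 -m crank '[[0,0,0.003,0,0,0,0.014],[0,0,0.005,0,0,0,0.014],[0,0,0.005,0,0,0,0.014],[0,0,0.005,0,0,0,0.014]]'|grep -E 'tool|force'
```

```text
tool_pos: [0.5928, 0.2146, 0.0309]
contact_force: [0.1, -0.2, -0.4]
tool_pos: [0.5923, 0.2146, 0.0169]
contact_force: [0.7, -0.2, -0.7]
tool_pos: [0.5932, 0.2148, 0.0137]
contact_force: [-2.7, -1.0, 4.5]
```

```bash
python3 -m crank '[[0,0,0,0,0,0,0.034],[0,0,0,0,0,0,0.034],[0,0,0,0,0,0,0.034],[0,0,0,0,0,0,0.034]]'; python3 -m crank '[[0,0,-0.01,0,0,0,0.034],[0,0,-0.03,0,0,0,0.034],[0,0,-0.06,0,0,0,0.034],[0,0,-0.1,0,0,0,0.034],[0,0,-0.12,0,0,0,0.034],[-0.15,0,-0.12,0,0,0,0.05],[-0.25,-0.05,-0.12,0,0,0,0.06],[-0.25,-0.05,-0.12,0,0,0,0.06]]'; python3 -c "
from h import *
shot('top','t13');shot('side','s13');crop('s13',160,300,190,310,5,'s13c')
crop('t13',170,250,160,270,5,'t13c')
to(.494,-.203,.1,-3)"
```

```text
clock: 23.35
tool_pos: [0.5928, 0.2146, 0.0125]
eef_rot: [0.697, 0.717, -0.001, 0.0]
contact_force: [-0.1, 0.2, -0.2]
gripper_width: 0.0341
clock: 24.15
tool_pos: [0.5728, 0.066, 0.1343]
eef_rot: [0.697, 0.717, 0.0, 0.001]
contact_force: [1.3, 0.0, 0.5]
gripper_width: 0.0602
t 24.25 pos [0.572  0.0625 0.1337] phi 1.2 w 0.0601 F [-0.2  0.6 -0.3] q6 -0.09
  row [-0.2636, -0.0837, 0.0345] [-0.0, 0.2, 4.2] rows 5.6
```

View pics/s13c.png

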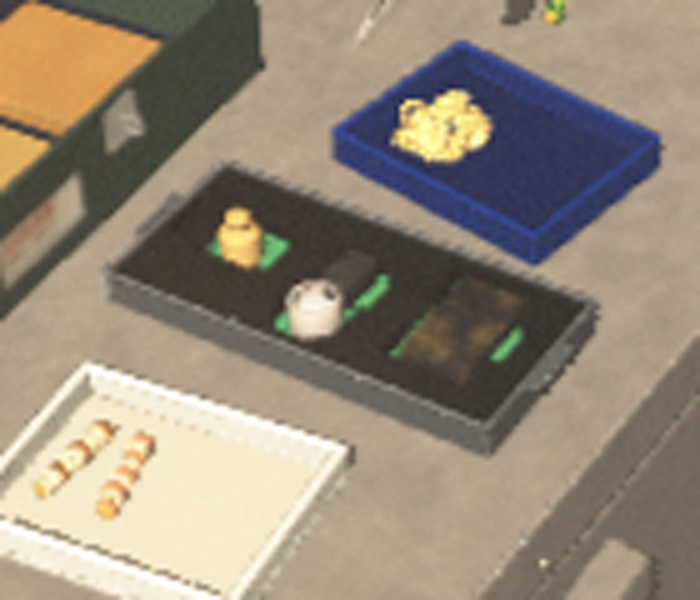

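View pics/t13c.png

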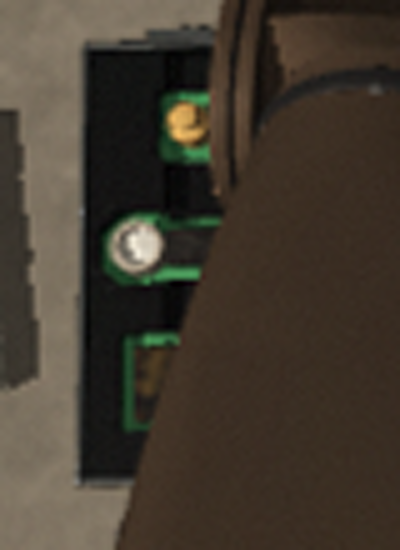

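Run:
```python
from h import *
d=load('t13');w=cloud(d)
v0,u0=160,170
k=w[175:195,195:215,2]; print('knob z top',np.sort(k[~np.isnan(k)])[-12:])
for n,(r0,r1,c0,c1),z in(('top0',(206,232,350,380),.009),('side0',(165,185,305,325),.009)):
    d=load(n); hsv=cv2.cvtColor(d['img'],cv2.COLOR_RGB2HSV); m=np.zeros(hsv.shape[:2],np.uint8); m[r0:r1,c0:c1]=cv2.inRange(hsv,(15,90,110),(35,255,255))[r0:r1,c0:c1]
    vs,us=np.where(m); P=np.array([ray(d,u,v,z)[:2] for u,v in zip(us,vs)])*1e3
    print(n,len(us),cv2.minAreaRect(P.astype(np.float32)),P.mean(0)); e=np.linalg.eigh(np.cov(P.T)); print(e[0]**.5,np.degrees(np.arctan2(-e[1][0,1],e[1][1,1])))
crop('top0',348,380,205,235,20,'st')
```

```text
knob z top [0.46213616 0.46245159 0.46281665 0.46282861 0.46289096 0.46325623
 0.463369   0.46344631 0.46352348 0.4636337  0.46406942 0.46512353]
top0 109 ((493.9849853515625, -201.81414794921875), (28.834299087524414, 36.825008392333984), 7.724249839782715) [ 493.98219194 -200.91686022]
[8.05169987 9.26341306] 0.040168209308470544
side0 61 ((493.5193176269531, -204.740478515625), (32.27534866333008, 34.449459075927734), 30.080644607543945) [ 493.74476357 -204.83181476]
[ 8.04817948 11.29909226] 3.149259202879866
```

View pics/st.png

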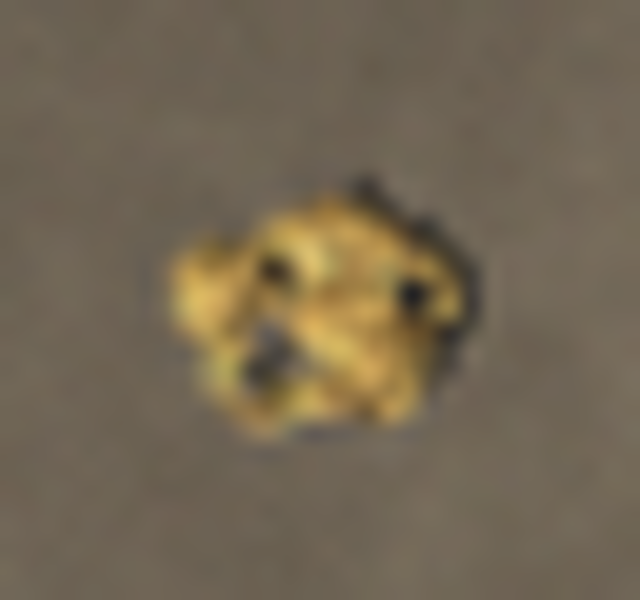

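```bash
python3 -m crank '[[-0.264,-0.083,0.03,0,0,-3,0.06],[-0.264,-0.083,0.03,0,0,-3,0.06],[-0.264,-0.083,0.03,0,0,-3,0.06],[-0.264,-0.083,0.03,0,0,-3,0.06],[-0.264,-0.083,0.03,0,0,-3,0.06],[-0.264,-0.083,0.03,0,0,-3,0.06],[-0.264,-0.083,0.03,0,0,-3,0.06],[-0.264,-0.083,0.03,0,0,-3,0.06]]'|grep tool;python3 -m crank '[[0,0,0.05,0,0,0,0.06],[0,0,0.05,0,0,0,0.06],[0,0,0.05,0,0,0,0.06],[0,0,0.05,0,0,0,0.06]]'|grep tool; python3 -c "
from h import *
to(.494,-.2025,.003,5)"
```

```text
tool_pos: [0.4971, -0.1991, 0.1038]
tool_pos: [0.4983, -0.1988, 0.0553]
t 25.45 pos [ 0.4983 -0.1988  0.0553] phi 4.6 w 0.0601 F [-0.5 -0.1  0.4] q6 -0.65
  row [-0.0032, -0.0047, 0.0523] [0.1, 0.2, -0.4] rows 1.1
```

```bash
python3 -m crank '[[-0.003,-0.003,0.0,0,0,-0.4,0.06],[-0.003,-0.003,0.03,0,0,-0.4,0.06],[-0.003,-0.003,0.051,0,0,-0.4,0.06],[-0.003,-0.003,0.051,0,0,-0.4,0.06],[-0.003,-0.003,0.051,0,0,-0.4,0.06],[-0.003,-0.003,0.051,0,0,-0.4,0.06]]'|grep -E 'tool|force'; python3 -c "
from h import *
to(.494,-.2025,.003,5)"
```

```text
tool_pos: [0.4954, -0.2032, 0.0043]
contact_force: [-0.7, 0.1, 0.3]
t 26.05 pos [ 0.4954 -0.2032  0.0043] phi 5.0 w 0.0603 F [-0.7  0.1  0.3] q6 -0.66
  row [0.0009, -0.0014, 0.0013] [0.1, 0.2, -0.0] rows 0.0
```

```bash
python3 -m crank '[[0.0005,-0.001,0.001,0,0,0,0.06],[0.0005,-0.001,0.001,0,0,0,0.018],[0.0005,-0.001,0.001,0,0,0,0.018],[0.0005,-0.001,0.001,0,0,0,0.018],[0.0005,-0.001,0.001,0,0,0,0.018],[0.0005,-0.001,0.001,0,0,0,0.018],[0.0005,-0.001,0.001,0,0,0,0.018],[0.0005,-0.001,0.001,0,0,0,0.018]]' 30; python3 -m crank '[[0,0,-0.01,0,0,0,0.018],[0,0,-0.03,0,0,0,0.018],[0,0,-0.07,0,0,0,0.018],[0,0,-0.10,0,0,0,0.018],[0,0,-0.10,0,0,0,0.018]]'; python3 -c "
from h import *
shot('side','s14');crop('s14',270,370,60,200,5,'s14c')
to(*tw(BLUE,-.037,0),.11,82.5)"
```

```text
clock: 26.85
tool_pos: [0.4934, -0.2021, 0.002]
eef_rot: [0.676, 0.737, -0.001, 0.001]
contact_force: [-1.1, 1.7, 5.4]
gripper_width: 0.0248
clock: 27.35
tool_pos: [0.4961, -0.2036, 0.1067]
eef_rot: [0.676, 0.737, 0.0, 0.005]
contact_force: [0.5, 0.2, -0.9]
gripper_width: 0.0251
t 27.4 pos [ 0.4945 -0.2027  0.104 ] phi 5.0 w 0.0253 F [-0.9  0.6  0.2] q6 -0.66
  row [0.2792, 0.0158, -0.0072] [0.0, 0.4, -77.5] rows 9.0
```

View pics/s14c.png

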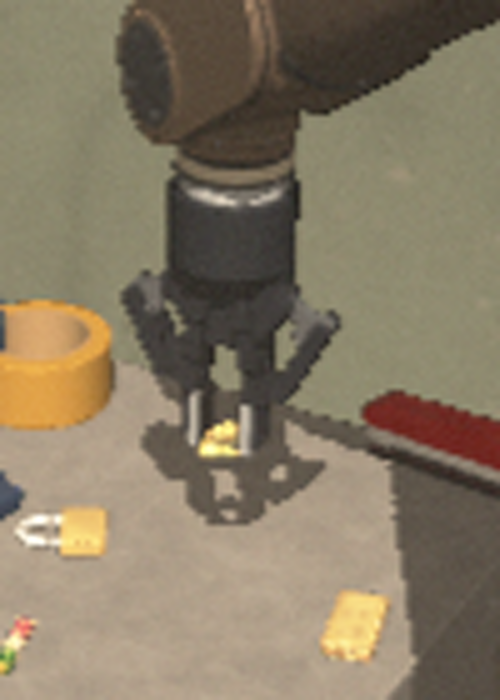

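```bash
python3 -m crank '[[0.279,0.016,-0.007,0,0,-77.5,0.018],[0.279,0.016,-0.007,0,0,-77.5,0.018],[0.279,0.016,-0.007,0,0,-77.5,0.018],[0.279,0.016,-0.007,0,0,-77.5,0.018],[0.279,0.016,-0.007,0,0,-77.5,0.018],[0.279,0.016,-0.007,0,0,-77.5,0.018],[0.279,0.016,-0.007,0,0,-77.5,0.018],[0.279,0.016,-0.007,0,0,-77.5,0.018]]'|grep tool; python3 -c "
from h import *
to(*tw(BLUE,-.037,0),.06,82.5)"
```

```text
tool_pos: [0.4831, 0.0789, 0.1059]
t 28.2 pos [0.4831 0.0789 0.1059] phi 74.2 w 0.0251 F [-0.6 -0.2 -0.1] q6 -1.34
  row [-0.0036, -0.0011, 0.0459] [-0.1, -0.2, -8.3] rows 1.0
```

```bash
python3 -m crank '[[-0.003,-0.001,0.02,0,0,-8.3,0.018],[-0.003,-0.001,0.045,0,0,-8.3,0.018],[-0.003,-0.001,0.065,0,0,-8.3,0.018],[-0.003,-0.001,0.065,0,0,-8.3,0.018],[-0.003,-0.001,0.065,0,0,-8.3,0.018],[-0.003,-0.001,0.065,0,0,-8.3,0.018]]'|grep tool; python3 -c "
from h import *
shot('side','s15');crop('s15',200,320,130,260,5,'s15c')
to(*tw(BLUE,-.037,0),.0065,82.5)"
```

```text
tool_pos: [0.488, 0.0756, 0.0436]
t 28.85 pos [0.4883 0.0756 0.044 ] phi 82.0 w 0.0251 F [ 0.1  0.9 -0. ] q6 -1.48
  row [0.0024, 0.0009, 0.0375] [-0.1, 0.1, -0.5] rows 0.8
```

View pics/s15c.png

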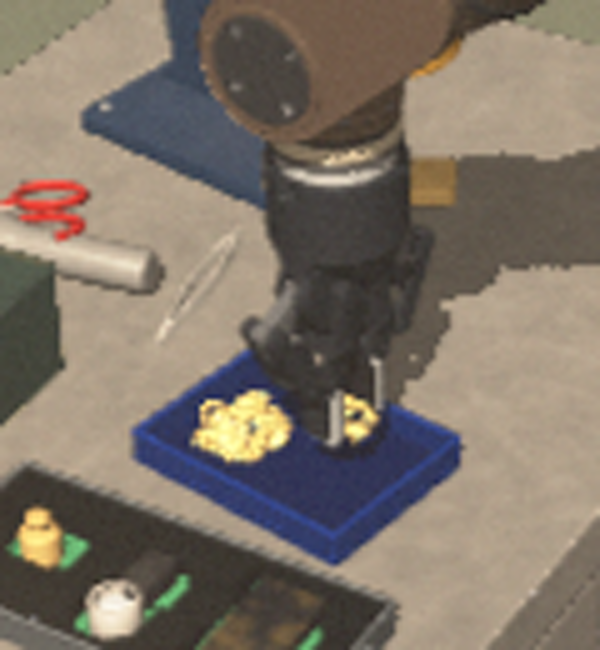

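```bash
python3 -m crank '[[0.002,0.001,0.015,0,0,-0.5,0.018],[0.002,0.001,0.03,0,0,-0.5,0.018],[0.002,0.001,0.036,0,0,-0.5,0.018],[0.002,0.001,0.036,0,0,-0.5,0.018],[0.002,0.001,0.036,0,0,-0.5,0.018]]'|grep -E 'tool|force'; python3 -c "
from h import *
to(*tw(BLUE,-.037,0),.0065,82.5)"
```

```text
tool_pos: [0.4864, 0.0768, 0.0078]
contact_force: [-0.0, -0.6, -0.8]
t 29.35 pos [0.4864 0.0768 0.0078] phi 82.5 w 0.0248 F [-0.  -0.6 -0.8] q6 -1.49
  row [0.0003, -0.0, 0.0013] [-0.1, 0.1, 0.0] rows 0.0
```

```bash
python3 -m crank '[[0,0,0.001,0,0,0,0.018],[0,0,0.0015,0,0,0,0.018],[0,0,0.0015,0,0,0,0.018],[0,0,0.001,0,0,0,0.045],[0,0,0.001,0,0,0,0.045],[0,0,0.001,0,0,0,0.045],[0,0,0.001,0,0,0,0.045]]'|grep -E 'tool|force'; python3 -m crank '[[0,0,-0.015,0,0,0,0.045],[0,0,-0.05,0,0,0,0.045],[0,0,-0.1,0,0,0,0.045],[0,0,-0.12,0,0,0,0.045],[0,0,-0.12,0,0,0,0.045]]'|grep -E 'tool|force'; python3 -c "
from h import *
to(.5744,-.081,.1,12)"
```

```text
tool_pos: [0.4857, 0.0769, 0.006]
contact_force: [0.5, 0.4, 0.3]
tool_pos: [0.4887, 0.077, 0.1304]
contact_force: [-0.3, 0.6, 0.4]
t 30.55 pos [0.4887 0.077  0.1304] phi 82.5 w 0.045 F [-0.3  0.6  0.4] q6 -1.49
  row [-0.1053, -0.1455, 0.0315] [0.3, 0.5, 70.5] rows 8.2
```

```bash
python3 -m crank '[[-0.105,-0.145,0.03,0,0,70.5,0.045],[-0.105,-0.145,0.03,0,0,70.5,0.045],[-0.105,-0.145,0.03,0,0,70.5,0.045],[-0.105,-0.145,0.03,0,0,70.5,0.045],[-0.105,-0.145,0.03,0,0,70.5,0.045],[-0.105,-0.145,0.03,0,0,70.5,0.045],[-0.105,-0.145,0.03,0,0,70.5,0.045],[-0.105,-0.145,0.03,0,0,70.5,0.045]]'|grep tool; python3 -m crank '[[0,0,0,0,0,2,0.045],[0,0,0,0,0,2,0.045],[0,0,0.02,0,0,2,0.045],[0,0,0.04,0,0,2,0.045],[0,0,0.04,0,0,2,0.045]]'|grep tool;python3 -c "
from h import *
shot('side','s16');crop('s16',200,320,120,250,5,'s16c');shot('top','t16')
crop('t16',225,345,160,260,6,'t16c')
to(.5744,-.081,.002,12)"
```

```text
tool_pos: [0.5697, -0.0803, 0.0939]
tool_pos: [0.5677, -0.0795, 0.0521]
t 31.95 pos [ 0.5702 -0.0802  0.0553] phi 11.8 w 0.045 F [0.2 0.4 0.1] q6 -0.52
  row [-0.0016, 0.0041, 0.0533] [-0.1, 0.0, -0.2] rows 1.1
```

View pics/s16c.png

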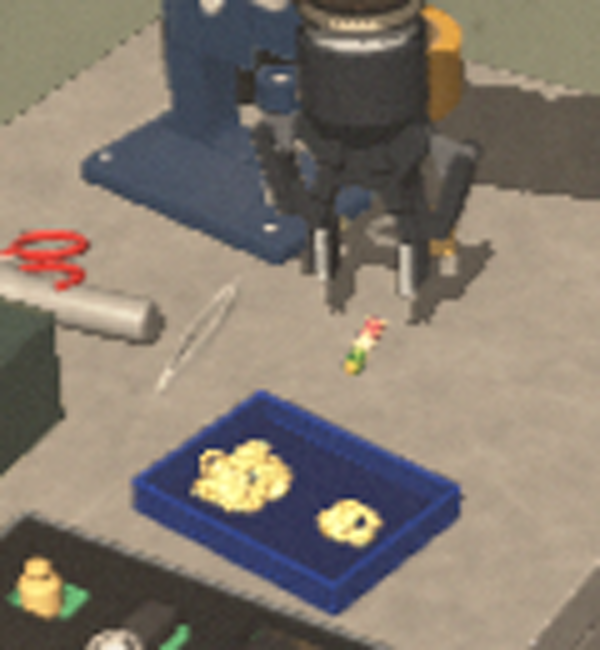

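View pics/t16c.png

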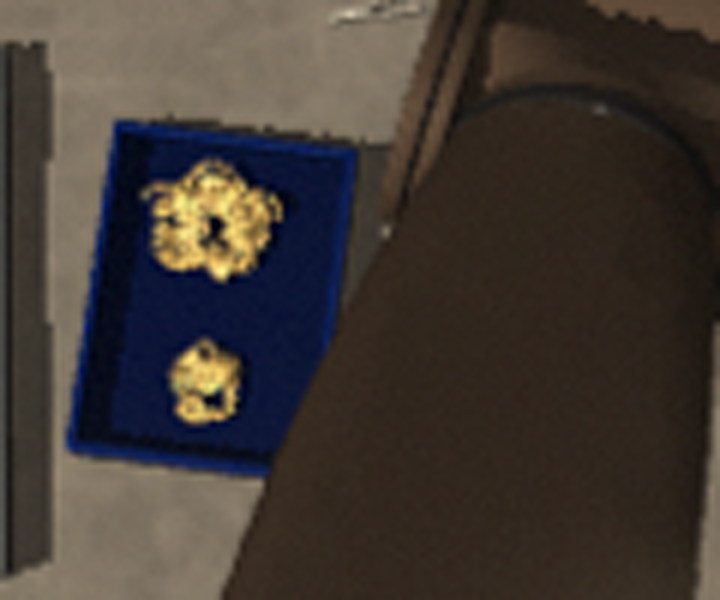

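```bash
python3 -m crank '[[-0.001,0.003,0.0,0,0,0,0.04],[-0.001,0.003,0.03,0,0,0,0.04],[-0.001,0.003,0.05,0,0,0,0.04],[-0.001,0.003,0.05,0,0,0,0.04],[-0.001,0.003,0.05,0,0,0,0.04],[-0.001,0.003,0.05,0,0,0,0.04]]'|grep -E 'tool|force'; python3 -c "
from h import *
to(.5744,-.081,.0035,12)"
```

```text
tool_pos: [0.5756, -0.0814, 0.0081]
contact_force: [0.8, -0.6, 1.0]
t 32.55 pos [ 0.5756 -0.0814  0.0081] phi 11.8 w 0.0399 F [ 0.8 -0.6  1. ] q6 -0.52
  row [0.0006, -0.0011, 0.0046] [0.1, 0.2, -0.2] rows 0.1
```

```bash
python3 -m crank '[[0.0005,-0.001,0.003,0,0,0,0.04],[0.0005,-0.001,0.005,0,0,0,0.02],[0.0005,-0.001,0.005,0,0,0,0.005],[0.0005,-0.001,0.005,0,0,0,0.005],[0.0005,-0.001,0.005,0,0,0,0.005],[0.0005,-0.001,0.005,0,0,0,0.005],[0.0005,-0.001,0.005,0,0,0,0.005],[0.0005,-0.001,0.005,0,0,0,0.005]]' 30; python3 -m crank '[[0,0,-0.01,0,0,0,0.005],[0,0,-0.03,0,0,0,0.005],[0,0,-0.07,0,0,0,0.005],[0,0,-0.11,0,0,0,0.005],[0,0,-0.11,0,0,0,0.005]]'; python3 -c "
from h import *
shot('side','s17');crop('s17',230,330,60,180,6,'s17c')
to(*tw(WHITE,-.037,0),.12,7.3)"
```

```text
clock: 33.35
tool_pos: [0.5731, -0.0807, 0.0014]
eef_rot: [0.631, 0.776, -0.001, 0.0]
contact_force: [-1.0, 0.7, 1.2]
gripper_width: 0.0093
clock: 33.85
tool_pos: [0.5774, -0.0818, 0.1188]
eef_rot: [0.631, 0.776, 0.002, 0.007]
contact_force: [0.2, -0.2, 0.7]
gripper_width: 0.0094
t 33.9 pos [ 0.5755 -0.0813  0.1156] phi 11.8 w 0.0096 F [-0.   0.2 -0.2] q6 -0.52
  row [0.4626, 0.0007, -0.0068] [0.4, 0.3, 4.5] rows 9.3
```

View pics/s17c.png

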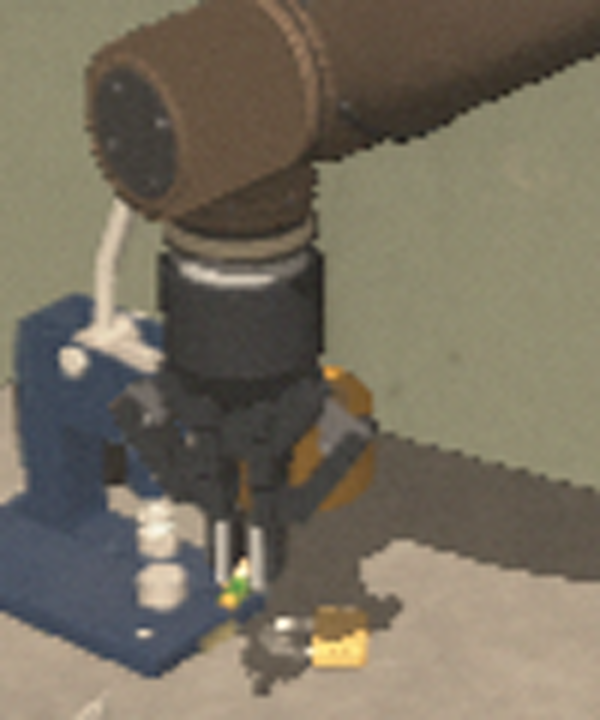

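```bash
python3 -m crank '[[0.462,0.001,-0.007,0,0,4.5,0.005],[0.462,0.001,-0.007,0,0,4.5,0.005],[0.462,0.001,-0.007,0,0,4.5,0.005],[0.462,0.001,-0.007,0,0,4.5,0.005],[0.462,0.001,-0.007,0,0,4.5,0.005],[0.462,0.001,-0.007,0,0,4.5,0.005],[0.462,0.001,-0.007,0,0,4.5,0.005],[0.462,0.001,-0.007,0,0,4.5,0.005]]'|grep tool; python3 -c "
from h import *
to(*tw(WHITE,-.037,0),.05,7.3)"
```

```text
tool_pos: [0.4905, 0.3127, 0.1152]
t 34.7 pos [0.4905 0.3127 0.1152] phi 7.3 w 0.0091 F [ 1.5 -0.4 -0.1] q6 0.27
  row [0.0599, -0.0008, 0.0651] [-0.2, 0.1, -0.0] rows 1.8
```

```bash
python3 -m crank '[[0.04,-0.001,0,0,0,0,0.005],[0.058,-0.001,0.02,0,0,0,0.005],[0.058,-0.001,0.06,0,0,0,0.005],[0.058,-0.001,0.06,0,0,0,0.005],[0.058,-0.001,0.06,0,0,0,0.005],[0.058,-0.001,0.06,0,0,0,0.005]]'|grep tool; python3 -c "
from h import *
shot('side','s18');crop('s18',120,260,190,330,5,'s18c')
to(*tw(WHITE,-.037,0),.006,7.3)"
```

```text
tool_pos: [0.4849, 0.3684, 0.058]
t 35.35 pos [0.4853 0.3686 0.0586] phi 7.2 w 0.0092 F [-0.  -0.6  1. ] q6 0.36
  row [0.0036, -0.0031, 0.0526] [0.1, 0.0, -0.1] rows 1.1
```

View pics/s18c.png

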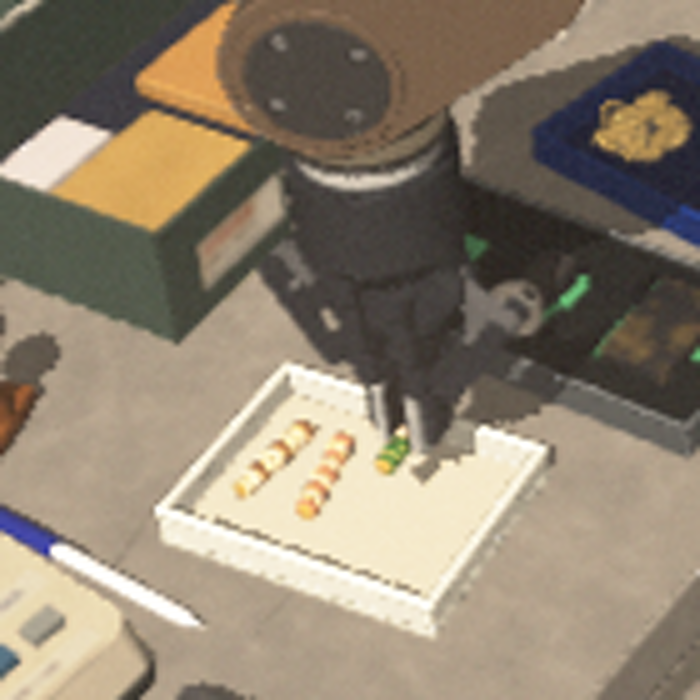

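```bash
python3 -m crank '[[0.003,-0.003,0.02,0,0,0,0.005],[0.003,-0.003,0.045,0,0,0,0.005],[0.003,-0.003,0.05,0,0,0,0.005],[0.003,-0.003,0.05,0,0,0,0.005],[0.003,-0.003,0.05,0,0,0,0.005],[0.003,-0.003,0.05,0,0,0,0.005]]'|grep -E 'tool|force'; python3 -c "
from h import *
to(*tw(WHITE,-.037,0),.006,7.3)"
```

```text
tool_pos: [0.4819, 0.3716, 0.0086]
contact_force: [-0.2, -0.3, 0.0]
t 35.95 pos [0.4819 0.3716 0.0086] phi 7.2 w 0.0092 F [-0.2 -0.3  0. ] q6 0.37
  row [0.0002, 0.0, 0.0026] [0.1, 0.0, -0.1] rows 0.1
```

```bash
python3 -m crank '[[0,0,0.0015,0,0,0,0.005],[0,0,0.003,0,0,0,0.005],[0,0,0.003,0,0,0,0.005],[0,0,0.003,0,0,0,0.005]]'|grep -E 'tool|force'; python3 -m crank '[[0,0,0,0,0,0,0.026],[0,0,0,0,0,0,0.026],[0,0,0,0,0,0,0.026],[0,0,0,0,0,0,0.026]]'|grep -E 'tool|force|wid'; python3 -m crank '[[0,0,-0.015,0,0,0,0.026],[0,0,-0.05,0,0,0,0.026],[0,0,-0.1,0,0,0,0.026],[0,0,-0.15,0,0,0,0.026],[0,0,-0.18,0,0,0,0.026],[-0.1,0,-0.18,0,0,0,0.026],[-0.3,0.03,-0.18,0,0,0,0.026],[-0.3,0.03,-0.18,0,0,0,0.026]]'|grep -E 'tool|force'
```

```text
tool_pos: [0.4814, 0.3715, 0.0054]
contact_force: [-1.2, -1.2, 5.5]
tool_pos: [0.4808, 0.3712, 0.0039]
contact_force: [-0.4, -0.1, 2.1]
gripper_width: 0.026
tool_pos: [0.5112, 0.2236, 0.1852]
contact_force: [0.4, -0.4, -0.1]
```

```bash
python3 -m crank '[[-0.4,0,-0.02,0,0,0,0.026],[-0.4,0,-0.02,0,0,0,0.026],[-0.4,0,-0.02,0,0,0,0.026],[-0.4,0,-0.02,0,0,0,0.026],[-0.4,0,-0.02,0,0,0,0.026],[-0.4,0,-0.02,0,0,0,0.026],[-0.4,0,-0.02,0,0,0,0.026],[-0.4,0,-0.02,0,0,0,0.026]]'|grep -E 'tool|force'; python3 -m crank '[[-0.1,0,-0.0,0,0,0,0.026],[-0.15,0,-0.0,0,0,0,0.026],[-0.15,0,-0.0,0,0,0,0.026],[-0.15,0,-0.0,0,0,0,0.026],[-0.15,0,-0.0,0,0,0,0.026],[-0.15,0,-0.0,0,0,0,0.026]]'|grep tool
python3 - <<'E'
from h import *
d=shot('top','t19');shot('side','s19');crop('s19',130,310,170,320,4,'s19c')
crop('t19',115,295,155,275,4,'t19c'); w=cloud(d); np.set_printoptions(linewidth=200,suppress=True)
def chk(n,c,r):
    k=np.hypot(w[...,0]-c[0],w[...,1]-c[1])<r; z=w[k][:,2]; print(n,len(z),'median',np.median(z).round(4),'p95',np.percentile(z,95).round(4))
chk('stone',tw(KIT,-.066,-.006),.014); chk('case',tw(KIT,.006,-.006),.008); chk('knob',tw(KIT,.074,-.006)+[0,0],.005)
chk('studs',tw(BLUE,-.037,0),.012); chk('bar',tw(WHITE,-.037,0),.004)
st()
E
```

```text
tool_pos: [0.5615, -0.1735, 0.2053]
contact_force: [1.2, 0.4, 0.1]
tool_pos: [0.5806, -0.3191, 0.2046]
stone 89 median 0.0193 p95 0.0221
case 28 median 0.0254 p95 0.0293
knob 10 median 0.0366 p95 0.0381
studs 65 median 0.0134 p95 0.0191
bar 7 median 0.0155 p95 0.0165
39.05 [ 0.5808 -0.3186  0.2048] [[-0.128, 0.992, -0.0], [0.992, 0.128, -0.001], [-0.001, -0.001, -1.0]] [-0.654  0.28   1.634 -0.001  1.228 -0.782] [0.5 0.  1.9] 0.02600517736472976
```

View pics/s19c.png

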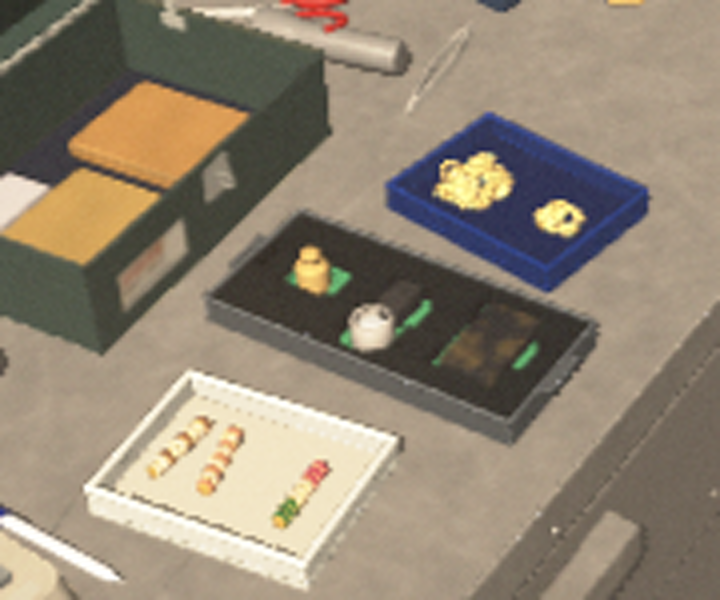

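View pics/t19c.png

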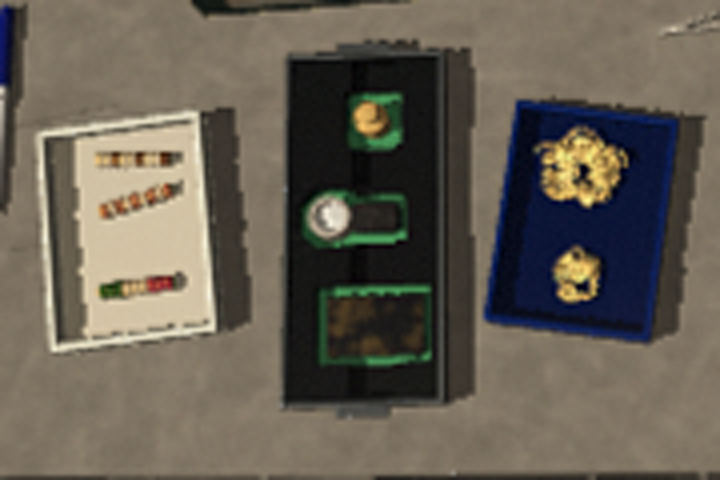

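```bash
python3 -c "
from cell import *
print(sign_off())"
```

```text
the job is handed in; nothing more can be done
None
```

The job is done and handed in at about 39 s. I placed the touchstone, loupe and brass weight in their kit-tray cut-outs, then the stud cluster in the free half of the blue tray and the bead bar in the free half of the white tray, in that order.

The last pictures from both cameras show all five in place and apart from what was already in the trays, with the gripper clear above the bench.

| Item | Measured top (mm) | Expected (mm) |
|---|---|---|
| Touchstone | 19.3 | 19 |
| Loupe case | 25.4 | 26 |
| Weight knob | 36.6 | 37 |
| Ear studs | about 19 | 19 |
| Bead bar | 15.5 | 15 |

- **Disagreement:** the side camera showed the trays about 2 to 4 mm off from the top camera. I went by the top camera, and every part went in without trouble.
- **Forces:** at the points I read it, contact force stayed under about 7 N.
- **Stud cluster:** I turned it about a quarter turn so the fingers would clear the tray walls, so its long side now runs roughly along the tray's long side.

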